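Unload the bench shaker and release its pot carrier for washing

TASK

The shaking run is over, so unload the bench shaker: lift its clear hood off and stand it on the grey mat, then move every sample pot from the carrier into the white sample tray, upright. With the pots safe, pull up the sprung plunger at the back of the shaker's table and twist it about a quarter turn so that it stays up, slide the empty carrier forward out from under the plunger's bridge and lay it flat in the steel wash tray. Leave the plunger latched up, put the hood back down on the shaker, fully home, and do not push the tip box, the small bottle or the timer out of the way.

Things in the scene. Friction and masses are not known exactly. Their poses are not given: they have to be found in the camera images.
- shaker: bench shaker, fixed, white housing 190 mm wide, top at 65 mm; a lower control panel (to 55 mm high) on its front, -x, towards the robot, 145 mm from the origin. Origin on the bench under the middle of the aluminium table (178 x 155 mm, top at 77 mm, standing proud of the housing). Two rails, inner faces at y = +-70 mm, 7 mm high, x = -87 to 63 mm, guide the carrier
- hood_seat (a point): middle of the housing top, 65 mm above the bench: where the hood's origin is when the hood is home around the table, same axes as the shaker (6 mm play in x and y; a half turn fits too). The carrier's place is x = -20, y = 0, 12 mm above this point, same yaw
- bridge (a point): middle of the top of the steel bridge at the back of the table (36 mm in x, 72 mm in y, 8 mm thick, underside 10 mm above the table), on the plunger's axis. It spans the carrier's tongue, so the carrier cannot be lifted before it is slid out
- plunger (a joint): how far the plunger is pulled up, m: 0 = 8 mm pin down through the carrier's tongue, 0.016 = end stop. Spring: 5 N at 0, 10 N at the top. Its cross bar lies in a slot of the collar, whose sides resist turning until it is raised 12 mm; from 13 mm it turns freely either way. Turned 0.6 rad or more and let go, it rests on the collar at about 0.012: latched, pin 6 mm clear of the carrier
- plunger_turn (a joint): turn of the plunger's T-grip about the vertical, rad: 0 = in the slot, grip bar along the shaker's y; range -1.65 to 1.65, either direction latches
- plunger_grip (a point): middle of the plunger's black T-grip: a bar 42 mm long, 13 mm wide, 20 mm high; with the plunger down it is 127 mm above the bench and its underside 8 mm above the collar (24 x 24 mm). The point's y axis runs along the bar, its x axis across it (the 13 mm)
- carrier: aluminium pot carrier, 0.3 kg: plate 122 (x) x 136 (y) x 6 mm with a tongue 40 mm wide at the back reaching to x = 93 mm, that lies under the bridge (11 mm pin hole at x = 78 mm). Origin under the middle of the plate. Slide it at least 40 mm to the shaker's front (-x) to clear the bridge, then lift. Pot places at x = +-33, y = +-39 mm, each amid four dowels 7 mm high at 45 degrees
- carrier_handle (a point): middle of the carrier's handle: a black bar 72 mm long along the carrier's y, 12 mm wide, 14 mm high, 43 mm above the carrier's underside, on two posts 52 mm apart (clear); its underside is 30 mm above the plate
- hood: clear smoke-grey plastic hood, 0.42 kg, open below: 198 (x) x 173 (y) x 108 mm, walls 3 mm. Origin at the middle of its open underside. Lift it at least 80 mm before moving it sideways
- hood_handle (a point): middle of the hood's handle: a grey bar 84 mm long along the hood's y, 13 mm wide, 14 mm high, 138 mm above the hood's rim, on two posts 64 mm apart (clear); 23 mm free under the bar
- mat: light grey ribbed silicone mat 200 x 190 x 3 mm, on the left or right of the robot, where the hood is stood while the shaker is open. Origin under its middle
- sample_tray: white shallow plastic tray 130 (x) x 180 (y) mm, fixed; floor 4 mm thick, walls 4 mm thick and 12 mm high, to the left or right of the shaker. Origin under its middle. Pots stand well at x = +-30, y = +-40 mm
- wash_tray: stainless steel tray 200 (x) x 190 (y) mm, fixed, rim flange to 220 x 210; floor 4 mm thick, walls 26 mm high, clear inside 192 x 182 mm; on the other side of the robot from the mat. Origin under its middle
- pot0: sample pot: amber glass with a white screw lid, cylinder 38 mm dia, 30 mm high, 30 to 65 g; two to four pots are there, each standing at one of the carrier's places. Origin at the middle of its underside, z up when upright
- pot1: sample pot: amber glass with a white screw lid, cylinder 38 mm dia, 30 mm high, 30 to 65 g; two to four pots are there, each standing at one of the carrier's places. Origin at the middle of its underside, z up when upright
- pot2: sample pot: amber glass with a white screw lid, cylinder 38 mm dia, 30 mm high, 30 to 65 g; two to four pots are there, each standing at one of the carrier's places. Origin at the middle of its underside, z up when upright
- pot3: sample pot: amber glass with a white screw lid, cylinder 38 mm dia, 30 mm high, 30 to 65 g; two to four pots are there, each standing at one of the carrier's places. Origin at the middle of its underside, z up when upright
- tip_box: bystander: box of pipette tips 85 x 125 x 54 mm, origin under its middle
- reagent: bystander: small bottle 36 mm dia, 75 mm high, origin under its middle
- timer: bystander: white timer 60 x 60 x 18 mm, origin under its middle
Mind the look-alikes: they are no part of the job. Of the things shaped like the sample_tray, the white one is meant.

How it is judged:
By the outcome, as a careful person would: the job done as asked, in the order asked, and still so for the second after the job is handed in, with the robot touching nothing.
Of pot0, pot1, pot2, pot3 only 2 to 4 are there at a start; the rules pass over those that are not, and their reading is None.
At some moment in a run one of pot0, pot1, pot2, pot3, hood may be knocked a few centimetres aside while the robot is not near it.
Once in a run the grip may slacken for a moment while it holds something.
It also fails if it takes over 210 s, if anything falls off the work surface, if the arm or the gripper's body presses on something with over 40 N, if the wrist force passes 120 N, or if a joint passes its speed limit or range.

ROBOT

A 6-joint arm with a two-finger parallel gripper is mounted at the origin on the work surface. World frame = base frame: x ahead of the robot, y to its left, z up, the work surface at z = 0. Lengths are in mm, angles in rad, forces in N, time in s.
With the tool pointing down it reaches from about 400 to 925 mm from the base axis. Payload 12.5 kg.
Tool frame: the origin (TCP) lies on the mounting face of the last link; the fingertips stand 190 mm ahead of it and the grasp point (between the pads) lies 171 mm ahead of it (arm.tip_reach is the distance from the TCP to the fingertips, in mm); z points along the fingers, y is the line along which they close (so a half turn about z gives the same grasp; the last joint's range is limited). The gripper opens to 95 mm and grips with 3 to 60 N. Pads are 20 mm wide; open, the fingers measure 119 mm over their backs; the gripper's body (75 mm by 180 mm) begins 59 mm behind the grasp point.
Start: joints at [1.019, 0.491, 1.559, -0, 1.092, -0.106], TCP at [269.465, 563.927, 404.761] pointing down, gripper open.
Joint ranges: [-3.1, 3.1], [-0.84, 2.19], [0.05, 2.79], [-1.13, 4.28], [0.06, 2.93], [-2.69, 2.69]. Speed limits (rad/s): [2.22, 2.22, 2.79, 3.14, 3.14, 3.14].

INTERFACE

Orientations are given as a unit quaternion [x, y, z, w].
In Python, from station import arm, viewer gives the robot as it stands. The module is installed in compiled form; this text tells all that it offers.
- The arm moves only by the tool jog_arm, never from a script. Its argument "targets" is a list of rows, each an object of numbers: "jaw": the opening in per cent of the stroke, from 0 (shut) to 100 (fully open); "dx", "dy", "dz": the shift along the tool's x, y, z in m; "turn": the turn about the tool's z in degrees. In form: [{"jaw": .., "dx": .., "dy": .., "dz": .., "turn": ..}, ...]. A call has 1 to 10 rows; each row is the pose to reach, as a shift and turn from the pose commanded when the call began, along the tool's axes at that moment; what a row does not reach only later rows make up. A row lasts 1/12 s, in which the tool goes at most 41.7 mm and 7.16 degrees, less where a joint would pass 70% of its speed; a pose out of reach is approached as far as the arm can. A call with a gripper value outside its range is refused whole. The fingers move at their own pace and stop on an object; "force" is the grip in N (left out, the last holds). Time passes only in rows, so rows that repeat a pose let the fingers close. It gives the time, the measured TCP pose, the force, the opening and the grip force at its end, in the units of the state.
- arm.sense(): the state, without advancing time (a new reading comes with each control period).
- viewer.get_image(name): name is "side" or "top" or "wrist"; returns the picture (384x512x3 uint8, red, green, blue); there is no depth.
- viewer.get_calibration(name): a dict with "fx", "fy", "cx", "cy" (pixels), "R" (3x3) and "t" (3): a world point X has camera coordinates R X + t. Camera axes: x right, y down, z forward; pixel columns grow to the right and rows downward; lengths in mm; the calibration is good to about 2 mm. A picture is of the moment at which its call begins: read the wrist's pose just before it. get_calibration takes no time and is no camera call; for the wrist camera it gives the pose at the moment of the call.
- arm.job_done(): hands the job in; it is judged then, once.
The state is a dict: "time": time; "joint_pos": joint angles; "qd": joint speeds; "joint_efforts": joint torques, N m; "tool_pos": TCP position; "ee_rot": TCP orientation; "ft_force": force on the tool from outside, world axes, zero at the start; "moment": the same for the moment, N m; "width": opening from 0.0 (shut) to 1.0 (fully open); "grasp_force": force on a finger pad.
Only numpy, scipy, OpenCV 4.12 (cv2) and the standard library are available. Lean on these libraries where they do the work, as an engineer would, in place of code of your own. Each camera call takes 0.05 s, during which the arm holds its last target. There are 200 camera calls.

## Working session

There is one attempt and no reset: what is moved stays moved. The work goes in short steps, Python scripts to look and compute and a tool call to move; the robot and the scene stay as the last step left them, time stands still between calls to the robot, and variables do not carry over. Pictures are saved under pics/ and viewed, at most 14 in all, crops included, and the job is handed in when it is done.

Besides the shell and the picture viewer there is one more tool, called after "Request:" as a command line: name --argument value ..., lists and objects as JSON in quotes. jog_arm: Moves the arm, as the interface text tells. Its arguments: {"type":"object","properties":{"targets":{"type":"array","items":{"type":"object","properties":{"jaw":{"type":"number"},"dx":{"type":"number"},"dy":{"type":"number"},"dz":{"type":"number"},"turn":{"type":"number"}}}},"force":{"type":"number"}},"required":["targets"]}

```bash
mkdir -p pics
cat > h.py <<'E'
import numpy as np, cv2
from scipy.spatial.transform import Rotation as Ro
from station import arm, viewer
def cal(n):
    c=viewer.get_calibration(n); return c,np.array(c["R"]),np.array(c["t"])
def ray(n,u,v,z,C=None):
    c,R,t=C or cal(n); d=R.T@np.array([(u-c["cx"])/c["fx"],(v-c["cy"])/c["fy"],1]); o=-R.T@t
    return (o+d*(z-o[2])/d[2]).round(1)
def proj(n,X,C=None):
    c,R,t=C or cal(n); p=R@np.array(X,float)+t; return (np.array([c["fx"]*p[0],c["fy"]*p[1]])/p[2]+[c["cx"],c["cy"]]).round(1)
def snap(n,f,box=None,s=1.5):
    im=np.array(viewer.get_image(n))[:,:,::-1]; np.save('pics/'+f+'.npy',im)
    if box: x0,y0,x1,y1=box; im=im[y0:y1,x0:x1]
    cv2.imwrite('pics/'+f+'.png',cv2.resize(im,None,fx=s,fy=s,interpolation=cv2.INTER_CUBIC))
def st():
    s=arm.sense(); R=Ro.from_quat(s["ee_rot"]).as_matrix()
    print('t',round(s["time"],2),'tcp',np.round(s["tool_pos"],1),'x',R[:,0].round(3),'y',R[:,1].round(3),'z',R[:,2].round(3),'F',np.round(s["ft_force"],1),'w',round(s["width"],3),'g',round(s["grasp_force"],1),'j6',round(s["joint_pos"][5],2),'j1',round(s["joint_pos"][0],2))
    return s,R
def go(x,y,z,yaw=None):
    "world grasp-tip goal: TCP xyz -> tool shifts (m); yaw deg of tool y axis in world (mod 180)"
    s,R=st(); d=R.T@(np.array([x,y,z])-s["tool_pos"])/1000
    print('dx dy dz',d.round(4))
    if yaw is not None:
        c=np.degrees(np.arctan2(R[1,1],R[0,1])); e=(c-yaw+90)%180-90  # tool z down: turn + => world yaw -
        print('turn',round(e,1),'j6 now',np.degrees(s["joint_pos"][5]).round(1))
E
python3 - <<'E'
from h import *
st(); snap('top','top0'); snap('side','side0')
for n in('top','side'):
    c,R,t=cal(n); print(n,c['fx'],c['cx'],c['cy'],(-R.T@t).round(0),R.round(2).tolist())
E
```

```text
t 0.0 tcp [269.4 563.9 404.2] x [-0.902  0.431  0.   ] y [ 0.431  0.902 -0.001] z [-0.001 -0.001 -1.   ] F [-1.   0.1 -0.2] w 1.001 g 0.0 j6 -0.11 j1 1.02
top 468.37362782005977 252.97337898898772 182.89543452130192 [ 198.  104. 1469.] [[-0.01, -1.0, -0.0], [-0.98, 0.01, -0.21], [0.21, 0.0, -0.98]]
side 488.93244297716404 254.09082319478682 195.02218505245008 [ 430. -807. 1151.] [[1.0, -0.08, -0.01], [-0.07, -0.75, -0.66], [0.04, 0.66, -0.75]]
```

View pics/top0.png

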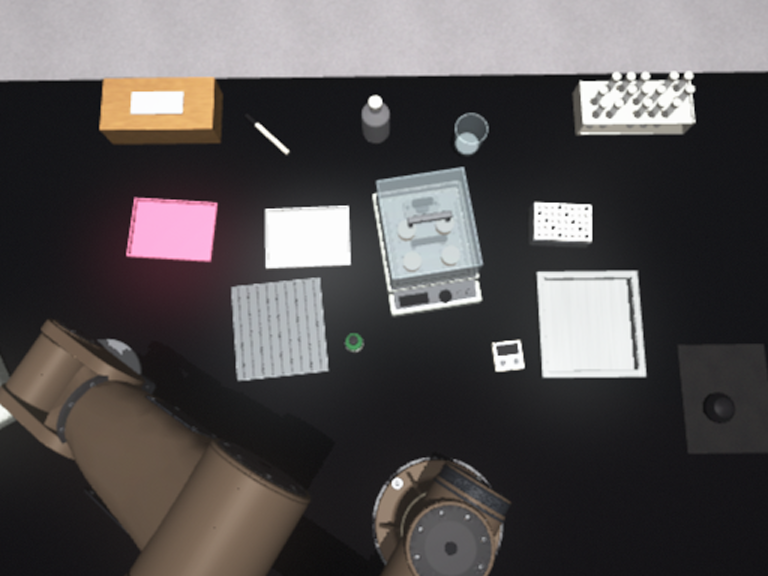

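View pics/side0.png

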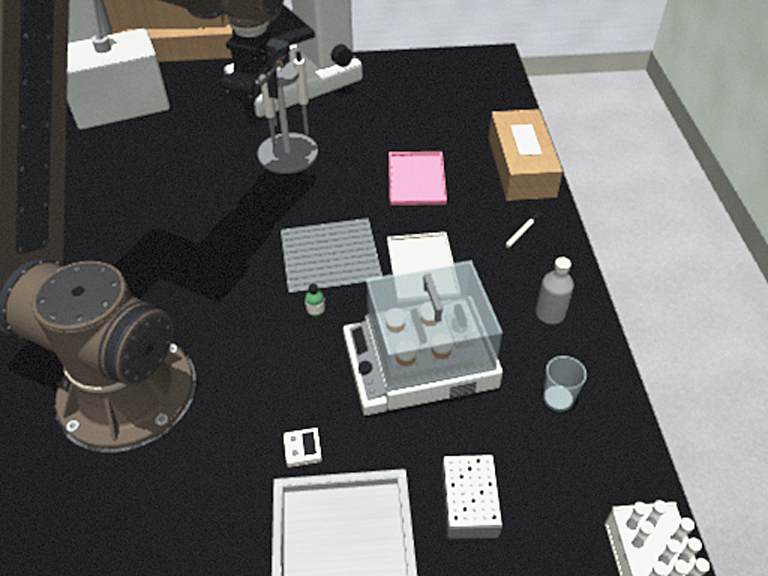

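Top view (1.5x): the shaker with hood is at (430,235) and its handle at (430,218). There are four pots, at (406,230), (445,226), (412,262) and (450,256).
- **Tray:** white at (307,237) or pink at (172,230). The white one is meant.
- **Mat:** ribbed light grey at (280,330) or black at (725,400). The ribbed one is meant.
- **Wash tray:** (590,325).
- **Bystanders:** tip box (562,222), green bottle (354,342), timer (508,355).

Next, a close crop.

Run:
```python
from h import *
im=np.load('pics/top0.npy'); a=cv2.resize(im[105:265,145:345],None,fx=4,fy=4,interpolation=cv2.INTER_CUBIC)[:600]
cv2.imwrite('pics/crop0.png',a[:, :800])
```

```text
(no output)
```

View pics/crop0.png

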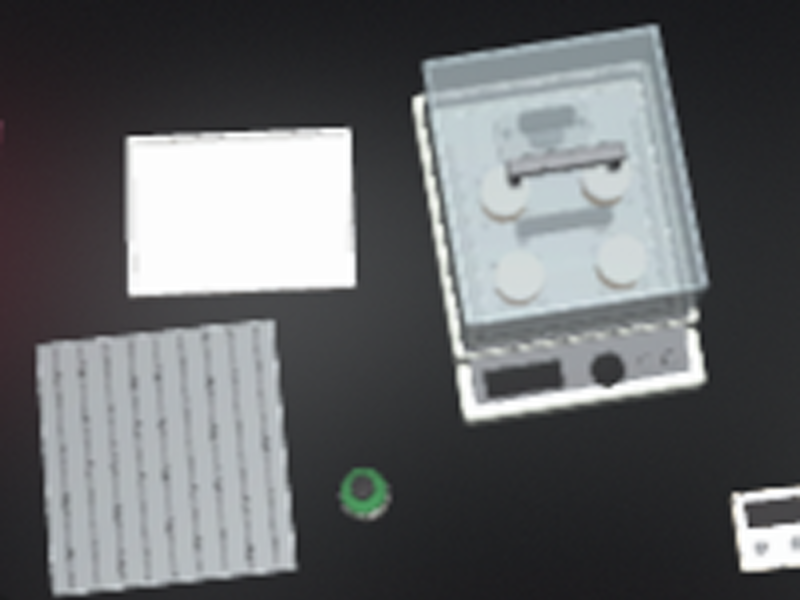

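Run:
```python
from h import *
C=cal('top')
def L(name,pts,z,s=4,o=(145,105)):
    P=np.array([ray('top',(o[0])+(a+.5)/s-.5,o[1]+(b+.5)/s-.5,z,C) for a,b in pts]); print(name,P[:,:2].tolist(),'mean',P.mean(0).round(1))
    if len(P)>1: d=P[1]-P[0]; print('   yaw of edge',np.degrees(np.arctan2(d[1],d[0])).round(1),'lens',np.linalg.norm(np.diff(P,axis=0),axis=1).round(0))
L('handle',[(507,162),(627,147)],210)
L('hoodtop',[(423,62),(657,27),(707,287),(465,325)],173)
L('tray',[(126,135),(352,128),(356,286),(128,297)],12)
L('mat',[(37,344),(273,320),(297,570),(53,594)],3)
L('panelfront',[(467,420),(705,382)],50)
L('carrier handle',[(515,235),(612,215)],77+50)
L('grip',[(522,125),(577,115)],137)
L('pots',[(503,196),(605,183),(520,277),(621,258)],113)
L('wash',[(537,272),(638,271),(645,376),(543,377)],26,1.5,(0,0))
L('green',[(362,485)],75); L('timer',[(508,355)],18,1.5,(0,0)); L('tip',[(562,222)],54,1.5,(0,0))
```

```text
handle [[570.8, 53.9], [580.8, -30.2]] mean [575.8  11.8 210. ]
   yaw of edge -83.2 lens [85.]
hoodtop [[658.1, 112.2], [683.0, -58.9], [488.1, -87.6], [462.4, 84.3]] mean [572.9  12.5 173. ]
   yaw of edge -81.7 lens [173. 197. 174.]
tray [[655.7, 354.8], [659.6, 171.3], [528.0, 168.2], [521.0, 349.9]] mean [591.1 261.   12. ]
   yaw of edge -88.8 lens [184. 132. 182.]
mat [[485.4, 423.2], [502.9, 235.0], [304.2, 214.8], [287.6, 404.1]] mean [395.  319.3   3. ]
   yaw of edge -84.7 lens [189. 200. 190.]
panelfront [[413.4, 81.8], [440.9, -101.3]] mean [427.2  -9.8  50. ]
   yaw of edge -81.5 lens [185.]
carrier handle [[539.3, 45.7], [553.7, -26.4]] mean [546.5   9.7 127. ]
   yaw of edge -78.7 lens [74.]
grip [[620.8, 39.4], [628.1, -1.7]] mean [624.4  18.8 137. ]
   yaw of edge -79.9 lens [42.]
pots [[573.1, 53.5], [582.3, -23.2], [510.6, 42.0], [524.3, -33.4]] mean [547.6   9.7 113. ]
   yaw of edge -83.2 lens [77. 97. 77.]
wash [[504.3, -223.5], [504.2, -435.4], [285.7, -430.8], [285.8, -223.4]] mean [ 395.  -328.3   26. ]
   yaw of edge -90.0 lens [212. 219. 207.]
green [[361.4, 161.2]] mean [361.4 161.2  75. ]
timer [[331.9, -155.8]] mean [ 331.9 -155.8   18. ]
tip [[604.6, -275.3]] mean [ 604.6 -275.3   54. ]
```

Run:
```python
from h import *
go(575,12,470,8.3)
```

```text
t 0.1 tcp [269.5 563.9 404.2] x [-0.902  0.431  0.   ] y [ 0.431  0.902 -0.001] z [-0.001 -0.001 -1.   ] F [-0.7 -0.7 -0.1] w 1.001 g 0.0 j6 -0.11 j1 1.02
dx dy dz [-0.5137 -0.3663 -0.0655]
turn 56.2 j6 now -6.0
```

Request:
jog_arm --targets '[{"jaw": 60,"dx": 0,"dy": 0,"dz": -0.0655,"turn": 0},{"jaw": 60,"dx": 0,"dy": 0,"dz": -0.0655,"turn": 0},{"jaw": 60,"dx": -0.5137,"dy": -0.3663,"dz": -0.0655,"turn": 56.2},{"jaw": 60,"dx": -0.5137,"dy": -0.3663,"dz": -0.0655,"turn": 56.2},{"jaw": 60,"dx": -0.5137,"dy": -0.3663,"dz": -0.0655,"turn": 56.2},{"jaw": 60,"dx": -0.5137,"dy": -0.3663,"dz": -0.0655,"turn": 56.2},{"jaw": 60,"dx": -0.5137,"dy": -0.3663,"dz": -0.0655,"turn": 56.2},{"jaw": 60,"dx": -0.5137,"dy": -0.3663,"dz": -0.0655,"turn": 56.2},{"jaw": 60,"dx": -0.5137,"dy": -0.3663,"dz": -0.0655,"turn": 56.2},{"jaw": 60,"dx": -0.5137,"dy": -0.3663,"dz": -0.0655,"turn": 56.2}]'

```text
time: 0.93
tool_pos: [431.3, 270.4, 470.2]
ee_rot: [0.657, 0.754, -0.0, -0.0]
ft_force: [0.7, 0.3, -0.0]
width: 0.597
grasp_force: 0.0
```

Run:
```python
from h import *
go(575,12,470,8.3)
```

```text
t 0.93 tcp [431.3 270.4 470.2] x [-0.138  0.991  0.   ] y [ 0.991  0.138 -0.   ] z [-0.  0. -1.] F [ 0.7  0.3 -0. ] w 0.597 g 0.0 j6 0.29 j1 0.43
dx dy dz [-2.757e-01  1.068e-01  2.000e-04]
turn -0.4 j6 now 16.7
```

Request:
jog_arm --targets '[{"jaw": 60,"dx": -0.2757,"dy": 0.1068,"dz": 0,"turn": 0},{"jaw": 60,"dx": -0.2757,"dy": 0.1068,"dz": 0,"turn": 0},{"jaw": 60,"dx": -0.2757,"dy": 0.1068,"dz": 0,"turn": 0},{"jaw": 60,"dx": -0.2757,"dy": 0.1068,"dz": 0,"turn": 0},{"jaw": 60,"dx": -0.2757,"dy": 0.1068,"dz": 0,"turn": 0},{"jaw": 60,"dx": -0.2757,"dy": 0.1068,"dz": 0,"turn": 0},{"jaw": 60,"dx": -0.2757,"dy": 0.1068,"dz": 0,"turn": 0},{"jaw": 60,"dx": -0.2757,"dy": 0.1068,"dz": 0,"turn": 0},{"jaw": 60,"dx": -0.2757,"dy": 0.1068,"dz": 0,"turn": 0},{"jaw": 60,"dx": -0.2757,"dy": 0.1068,"dz": 0,"turn": 0}]'

```text
time: 1.77
tool_pos: [576.0, 14.8, 469.8]
ee_rot: [0.655, 0.756, -0.0, -0.001]
ft_force: [-0.5, 0.8, 0.6]
width: 0.601
grasp_force: 0.0
```

Run:
```python
from h import *
go(575,12,374,8.3); C=cal('wrist'); print(proj('wrist',[575,12,210],C), (-C[1].T@C[2]).round(0)); snap('wrist','w1')
```

```text
t 1.77 tcp [576.   14.8 469.8] x [-0.143  0.99   0.001] y [ 0.99   0.143 -0.001] z [-0.001  0.    -1.   ] F [-0.5  0.8  0.6] w 0.601 g 0.0 j6 -0.23 j1 -0.09
dx dy dz [-0.0027 -0.0013  0.0958]
turn -0.1 j6 now -13.3
[258.6 204.5] [568.  82. 450.]
```

View pics/w1.png

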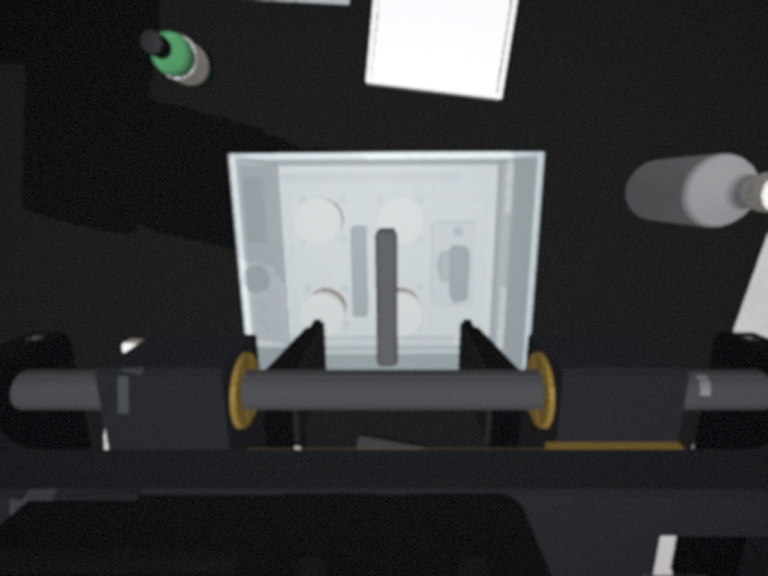

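Wrist view (1.5x): the hood handle runs from (386,230) to (387,364), centred between the fingers and aligned with them. The four pots are clear under the hood. Descending to grip the handle.

Request:
jog_arm --targets '[{"jaw": 60,"dx": 0,"dy": -0.001,"dz": 0.035},{"jaw": 60,"dx": 0,"dy": -0.001,"dz": 0.07},{"jaw": 60,"dx": 0,"dy": -0.001,"dz": 0.09},{"jaw": 60,"dx": 0,"dy": -0.001,"dz": 0.0955},{"jaw": 60,"dx": 0,"dy": -0.001,"dz": 0.0955},{"jaw": 10,"dx": 0,"dy": -0.001,"dz": 0.0955},{"jaw": 0,"dx": 0,"dy": -0.001,"dz": 0.0955},{"jaw": 0,"dx": 0,"dy": -0.001,"dz": 0.0955},{"jaw": 0,"dx": 0,"dy": -0.001,"dz": 0.0955},{"jaw": 0,"dx": 0,"dy": -0.001,"dz": 0.0955}]' --force 50

```text
invalid input
```

Request:
jog_arm --targets '[{"jaw": 0,"dz": 0},{"jaw": 0,"dz": 0},{"jaw": 0,"dz": 0},{"jaw": 0,"dz": -0.008},{"jaw": 0,"dz": -0.02},{"jaw": 0,"dz": -0.035},{"jaw": 0,"dz": -0.055},{"jaw": 0,"dz": -0.075},{"jaw": 0,"dz": -0.09},{"jaw": 0,"dz": -0.1}]'

```text
invalid input
```

Run:
```python
from h import *
go(395,319,480,5.3)
```

```text
t 1.82 tcp [575.8  15.5 470. ] x [-0.144  0.99   0.   ] y [ 0.99   0.144 -0.001] z [-0.001  0.    -1.   ] F [0.5 0.4 0.1] w 0.595 g 0.0 j6 -0.23 j1 -0.09
dx dy dz [ 0.3263 -0.1352 -0.0097]
turn 3.0 j6 now -13.3
```

Request:
jog_arm --targets '[{"jaw": 60,"dx": 0,"dy": -0.001,"dz": 0.035,"turn": 0},{"jaw": 60,"dx": 0,"dy": -0.001,"dz": 0.07,"turn": 0},{"jaw": 60,"dx": 0,"dy": -0.001,"dz": 0.09,"turn": 0},{"jaw": 60,"dx": 0,"dy": -0.001,"dz": 0.0955,"turn": 0},{"jaw": 60,"dx": 0,"dy": -0.001,"dz": 0.0955,"turn": 0},{"jaw": 10,"dx": 0,"dy": -0.001,"dz": 0.0955,"turn": 0},{"jaw": 0,"dx": 0,"dy": -0.001,"dz": 0.0955,"turn": 0},{"jaw": 0,"dx": 0,"dy": -0.001,"dz": 0.0955,"turn": 0},{"jaw": 0,"dx": 0,"dy": -0.001,"dz": 0.0955,"turn": 0},{"jaw": 0,"dx": 0,"dy": -0.001,"dz": 0.0955,"turn": 0}]' --force 50

```text
time: 2.65
tool_pos: [575.2, 14.7, 375.5]
ee_rot: [0.654, 0.756, 0.0, 0.0]
ft_force: [-0.6, -0.1, -0.8]
width: 0.311
grasp_force: 0.0
```

Request:
jog_arm --targets '[{"jaw": 0,"dx": 0,"dy": 0,"dz": 0,"turn": 0},{"jaw": 0,"dx": 0,"dy": 0,"dz": 0,"turn": 0},{"jaw": 0,"dx": 0,"dy": 0,"dz": 0,"turn": 0},{"jaw": 0,"dx": 0,"dy": 0,"dz": -0.008,"turn": 0},{"jaw": 0,"dx": 0,"dy": 0,"dz": -0.02,"turn": 0},{"jaw": 0,"dx": 0,"dy": 0,"dz": -0.035,"turn": 0},{"jaw": 0,"dx": 0,"dy": 0,"dz": -0.055,"turn": 0},{"jaw": 0,"dx": 0,"dy": 0,"dz": -0.075,"turn": 0},{"jaw": 0,"dx": 0,"dy": 0,"dz": -0.09,"turn": 0},{"jaw": 0,"dx": 0,"dy": 0,"dz": -0.11,"turn": 0}]'

```text
time: 3.48
tool_pos: [575.1, 14.6, 485.2]
ee_rot: [0.654, 0.756, -0.0, -0.001]
ft_force: [0.5, 0.3, -4.6]
width: 0.137
grasp_force: 50.0
```

Run:
```python
from h import *
go(395,319,484,5.3)
```

```text
t 3.48 tcp [575.1  14.6 485.2] x [-0.144  0.99   0.   ] y [ 0.99   0.144 -0.001] z [-0.001  0.    -1.   ] F [ 0.5  0.3 -4.6] w 0.137 g 50.0 j6 -0.23 j1 -0.09
dx dy dz [ 0.327  -0.1345  0.0015]
turn 3.0 j6 now -13.4
```

Request:
jog_arm --targets '[{"jaw": 0,"dx": 0.01,"dy": -0.004,"dz": 0,"turn": 0},{"jaw": 0,"dx": 0.03,"dy": -0.012,"dz": 0,"turn": 0},{"jaw": 0,"dx": 0.06,"dy": -0.025,"dz": 0,"turn": 0},{"jaw": 0,"dx": 0.09,"dy": -0.037,"dz": 0,"turn": 0.5},{"jaw": 0,"dx": 0.12,"dy": -0.049,"dz": 0,"turn": 1},{"jaw": 0,"dx": 0.15,"dy": -0.062,"dz": 0,"turn": 1.5},{"jaw": 0,"dx": 0.18,"dy": -0.074,"dz": 0,"turn": 2},{"jaw": 0,"dx": 0.21,"dy": -0.086,"dz": 0,"turn": 2.5},{"jaw": 0,"dx": 0.24,"dy": -0.099,"dz": 0,"turn": 3},{"jaw": 0,"dx": 0.265,"dy": -0.109,"dz": 0,"turn": 3}]'

```text
time: 4.32
tool_pos: [427.2, 263.0, 483.9]
ee_rot: [0.674, 0.739, -0.0, -0.0]
ft_force: [1.2, 0.1, -3.7]
width: 0.135
grasp_force: 50.0
```

Request:
jog_arm --targets '[{"jaw": 0,"dx": 0.02,"dy": -0.008,"dz": 0,"turn": 0},{"jaw": 0,"dx": 0.04,"dy": -0.016,"dz": 0,"turn": 0},{"jaw": 0,"dx": 0.054,"dy": -0.023,"dz": 0,"turn": 0},{"jaw": 0,"dx": 0.062,"dy": -0.0255,"dz": 0,"turn": 0},{"jaw": 0,"dx": 0.062,"dy": -0.0255,"dz": 0.02,"turn": 0},{"jaw": 0,"dx": 0.062,"dy": -0.0255,"dz": 0.045,"turn": 0},{"jaw": 0,"dx": 0.062,"dy": -0.0255,"dz": 0.075,"turn": 0},{"jaw": 0,"dx": 0.062,"dy": -0.0255,"dz": 0.1,"turn": 0},{"jaw": 0,"dx": 0.062,"dy": -0.0255,"dz": 0.12,"turn": 0},{"jaw": 0,"dx": 0.062,"dy": -0.0255,"dz": 0.135,"turn": 0}]'

```text
time: 5.15
tool_pos: [397.7, 320.3, 347.4]
ee_rot: [0.674, 0.739, -0.001, -0.0]
ft_force: [0.5, 0.6, -3.6]
width: 0.135
grasp_force: 50.0
```

Run:
```python
from h import *
go(395,319,312,5.3); snap('top','top1',(130,160,330,310),4)
```

```text
t 5.15 tcp [397.7 320.3 347.4] x [-0.091  0.996 -0.001] y [ 0.996  0.091 -0.002] z [-0.002 -0.001 -1.   ] F [ 0.5  0.6 -3.6] w 0.135 g 50.0 j6 0.46 j1 0.55
dx dy dz [-0.001  -0.0027  0.0354]
turn -0.1 j6 now 26.2
```

View pics/top1.png

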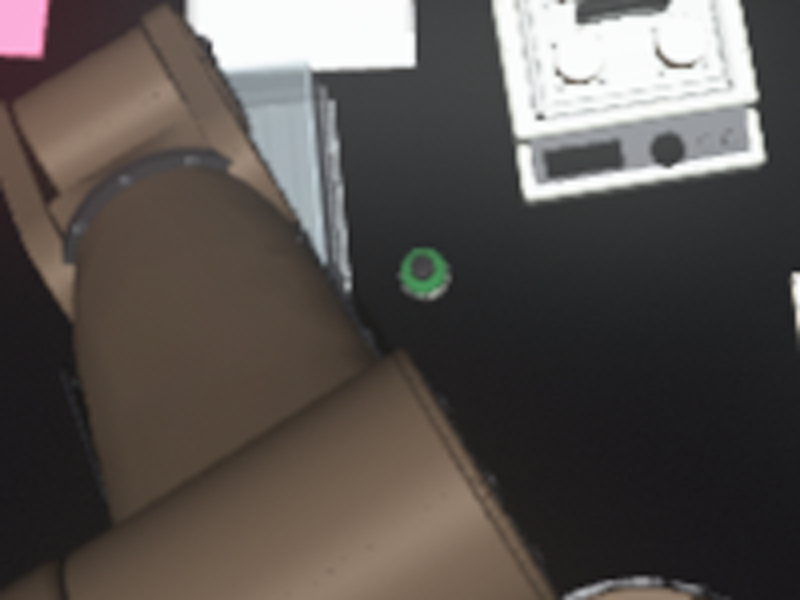

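The hood hangs over the mat, with its right edge near the mat's right edge at (330,200), and the bottle at (424,272) is clear. Lowering it and releasing.

Request:
jog_arm --targets '[{"jaw": 0,"dx": -0.001,"dy": -0.0025,"dz": 0.015,"turn": 0},{"jaw": 0,"dx": -0.001,"dy": -0.0025,"dz": 0.025,"turn": 0},{"jaw": 0,"dx": -0.001,"dy": -0.0025,"dz": 0.03,"turn": 0},{"jaw": 0,"dx": -0.001,"dy": -0.0025,"dz": 0.034,"turn": 0},{"jaw": 0,"dx": -0.001,"dy": -0.0025,"dz": 0.035,"turn": 0},{"jaw": 0,"dx": -0.001,"dy": -0.0025,"dz": 0.035,"turn": 0},{"jaw": 20,"dx": -0.001,"dy": -0.0025,"dz": 0.035,"turn": 0},{"jaw": 40,"dx": -0.001,"dy": -0.0025,"dz": 0.035,"turn": 0},{"jaw": 50,"dx": -0.001,"dy": -0.0025,"dz": 0.035,"turn": 0},{"jaw": 50,"dx": -0.001,"dy": -0.0025,"dz": 0.035,"turn": 0}]'

```text
time: 6.03
tool_pos: [395.9, 319.5, 315.2]
ee_rot: [0.674, 0.739, 0.001, 0.0]
ft_force: [0.1, -0.6, 0.0]
width: 0.349
grasp_force: 0.0
```

Request:
jog_arm --targets '[{"jaw": 50,"dx": 0,"dy": 0,"dz": 0,"turn": 0},{"jaw": 50,"dx": 0,"dy": 0,"dz": -0.03,"turn": 0},{"jaw": 50,"dx": 0,"dy": 0,"dz": -0.07,"turn": 0},{"jaw": 50,"dx": 0,"dy": 0,"dz": -0.11,"turn": 0},{"jaw": 50,"dx": 0,"dy": 0,"dz": -0.13,"turn": 0},{"jaw": 50,"dx": 0,"dy": 0,"dz": -0.13,"turn": 0}]'

```text
time: 6.53
tool_pos: [395.8, 319.5, 449.4]
ee_rot: [0.674, 0.739, 0.004, 0.001]
ft_force: [-0.2, -0.3, 0.0]
width: 0.503
grasp_force: 0.0
```

Run:
```python
from h import *
go(535,8,440,98.3)
```

```text
t 6.53 tcp [395.8 319.5 449.4] x [-0.092  0.996  0.004] y [0.996 0.092 0.007] z [ 0.007  0.004 -1.   ] F [-0.2 -0.3  0. ] w 0.503 g 0.0 j6 0.46 j1 0.55
dx dy dz [-0.323  0.11   0.009]
turn 87.0 j6 now 26.2
```

Run:
```python
from h import *
go(480,-2,480,98.3)
```

```text
t 6.53 tcp [395.8 319.5 449.4] x [-0.092  0.996  0.004] y [0.996 0.092 0.007] z [ 0.007  0.004 -1.   ] F [-0.2 -0.3  0. ] w 0.503 g 0.0 j6 0.46 j1 0.55
dx dy dz [-0.3277  0.0546 -0.0314]
turn 87.0 j6 now 26.2
```

Request:
jog_arm --targets '[{"jaw": 63,"dx": -0.03,"dy": 0.005,"dz": -0.031,"turn": 7},{"jaw": 63,"dx": -0.328,"dy": 0.055,"dz": -0.031,"turn": 87},{"jaw": 63,"dx": -0.328,"dy": 0.055,"dz": -0.031,"turn": 87},{"jaw": 63,"dx": -0.328,"dy": 0.055,"dz": -0.031,"turn": 87},{"jaw": 63,"dx": -0.328,"dy": 0.055,"dz": -0.031,"turn": 87},{"jaw": 63,"dx": -0.328,"dy": 0.055,"dz": -0.031,"turn": 87},{"jaw": 63,"dx": -0.328,"dy": 0.055,"dz": -0.031,"turn": 87},{"jaw": 63,"dx": -0.328,"dy": 0.055,"dz": -0.031,"turn": 87},{"jaw": 63,"dx": -0.328,"dy": 0.055,"dz": -0.031,"turn": 87},{"jaw": 63,"dx": -0.328,"dy": 0.055,"dz": -0.031,"turn": 87}]'

```text
time: 7.37
tool_pos: [481.3, -5.1, 474.8]
ee_rot: [0.98, 0.201, -0.0, -0.0]
ft_force: [-0.5, 0.7, 0.5]
width: 0.629
grasp_force: 0.0
```

Request:
jog_arm --targets '[{"jaw": 63,"dx": 0,"dy": 0,"dz": 0,"turn": 7},{"jaw": 63,"dx": 0,"dy": 0,"dz": 0,"turn": 14},{"jaw": 63,"dx": 0,"dy": 0,"dz": 0,"turn": 17},{"jaw": 63,"dx": 0,"dy": 0,"dz": 0,"turn": 17},{"jaw": 63,"dx": 0,"dy": 0,"dz": 0,"turn": 17},{"jaw": 63,"dx": 0,"dy": 0,"dz": 0,"turn": 17}]'

```text
time: 7.87
tool_pos: [480.6, -2.1, 475.4]
ee_rot: [0.998, 0.06, -0.0, -0.0]
ft_force: [1.1, -0.3, -0.5]
width: 0.631
grasp_force: 0.0
```

Run:
```python
from h import *
go(480,-2,480,98.3); C=cal('wrist'); import pickle; pickle.dump(C,open('C2.pkl','wb')); snap('wrist','w2')
```

```text
t 7.87 tcp [480.6  -2.1 475.4] x [ 0.993  0.121 -0.   ] y [ 0.121 -0.993 -0.   ] z [-0.  0. -1.] F [ 1.1 -0.3 -0.5] w 0.631 g 0.0 j6 1.31 j1 -0.14
dx dy dz [-0.0006 -0.0002 -0.0046]
turn -1.4 j6 now 74.9
```

View pics/w2.png

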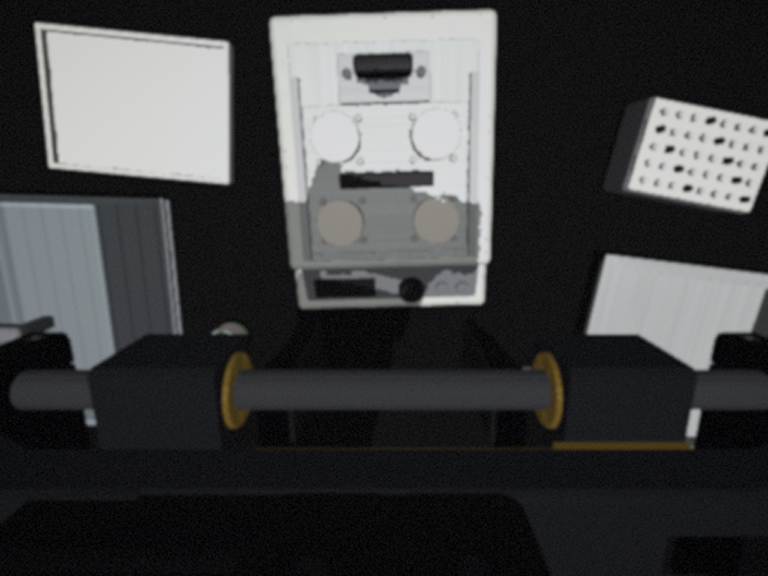

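Run:
```python
from h import *; import pickle
C=pickle.load(open('C2.pkl','rb')); T=cal('top')
def L(name,pts,z,s=1.5):
    P=np.array([ray('wrist',(a+.5)/s-.5,(b+.5)/s-.5,z,C) for a,b in pts]); print(name,P[:,:2].tolist(),'mean',P.mean(0).round(1))
    if len(P)>1: d=P[1]-P[0]; print('   yaw',(np.degrees(np.arctan2(d[1],d[0]))+90).round(1),np.linalg.norm(d).round(0))
L('pots',[(335,136),(437,133),(339,222),(437,219)],113)
L('ch',[(341,180),(433,178)],127); L('grip',[(355,64),(411,63)],137)
L('housing',[(272,19),(496,11),(490,262),(291,268)],65)
L('tray',[(36,24),(230,41),(232,184),(48,168)],12)
P=np.load('pics/side0.npy')
```

```text
pots [[578.2, 54.5], [589.7, -22.8], [513.4, 45.5], [525.2, -32.3]] mean [551.6  11.2 113. ]
   yaw 8.5 78.0
ch [[546.3, 45.3], [556.0, -23.3]] mean [551.2  11.  127. ]
   yaw 8.0 69.0
grip [[624.3, 41.6], [629.5, 3.5]] mean [626.9  22.6 137. ]
   yaw 7.8 38.0
housing [[666.9, 120.6], [694.7, -61.2], [488.6, -92.9], [460.5, 91.9]] mean [577.7  14.6  65. ]
   yaw 8.7 184.0
tray [[652.5, 355.3], [659.9, 174.5], [528.5, 168.7], [521.9, 353.7]] mean [590.7 263.   12. ]
   yaw 2.3 181.0
```

Run:
```python
from h import *
go(578.4,54.4,330,98.4)
```

```text
t 7.92 tcp [480.6  -2.1 475.5] x [ 0.993  0.12  -0.   ] y [ 0.12  -0.993 -0.   ] z [-0.  0. -1.] F [-0.6  0.2 -0.4] w 0.631 g 0.0 j6 1.31 j1 -0.14
dx dy dz [ 0.1039 -0.0443  0.1455]
turn -1.5 j6 now 75.0
```

Request:
jog_arm --targets '[{"jaw": 63,"dx": 0.035,"dy": -0.015,"dz": 0.02,"turn": -1.5},{"jaw": 63,"dx": 0.07,"dy": -0.03,"dz": 0.04,"turn": -1.5},{"jaw": 63,"dx": 0.104,"dy": -0.044,"dz": 0.06,"turn": -1.5},{"jaw": 63,"dx": 0.104,"dy": -0.044,"dz": 0.1,"turn": -1.5},{"jaw": 63,"dx": 0.104,"dy": -0.044,"dz": 0.14,"turn": -1.5},{"jaw": 63,"dx": 0.104,"dy": -0.044,"dz": 0.17,"turn": -1.5},{"jaw": 63,"dx": 0.104,"dy": -0.044,"dz": 0.185,"turn": -1.5},{"jaw": 63,"dx": 0.104,"dy": -0.044,"dz": 0.198,"turn": -1.5},{"jaw": 63,"dx": 0.104,"dy": -0.044,"dz": 0.198,"turn": -1.5},{"jaw": 63,"dx": 0.104,"dy": -0.044,"dz": 0.198,"turn": -1.5}]'

```text
time: 8.75
tool_pos: [578.8, 53.9, 277.2]
ee_rot: [0.997, 0.073, -0.0, -0.0]
ft_force: [-0.6, -0.6, 0.3]
width: 0.627
grasp_force: 0.0
```

Run:
```python
from h import *
go(578.4,54.4,277,98.4)
```

```text
t 8.75 tcp [578.8  53.9 277.2] x [ 0.989  0.145 -0.001] y [ 0.145 -0.989 -0.   ] z [-0.001  0.    -1.   ] F [-0.6 -0.6  0.3] w 0.627 g 0.0 j6 1.4 j1 -0.02
dx dy dz [-0.0003 -0.0005  0.0002]
turn -0.0 j6 now 80.4
```

Request:
jog_arm --targets '[{"jaw": 0,"dx": 0,"dy": 0,"dz": 0,"turn": 0},{"jaw": 0,"dx": 0,"dy": 0,"dz": 0,"turn": 0},{"jaw": 0,"dx": 0,"dy": 0,"dz": 0,"turn": 0},{"jaw": 0,"dx": 0,"dy": 0,"dz": 0,"turn": 0},{"jaw": 0,"dx": 0,"dy": 0,"dz": 0,"turn": 0},{"jaw": 0,"dx": 0,"dy": 0,"dz": 0,"turn": 0},{"jaw": 0,"dx": 0,"dy": 0,"dz": -0.01,"turn": 0},{"jaw": 0,"dx": 0,"dy": 0,"dz": -0.03,"turn": 0},{"jaw": 0,"dx": 0,"dy": 0,"dz": -0.055,"turn": 0},{"jaw": 0,"dx": 0,"dy": 0,"dz": -0.07,"turn": 0}]' --force 25

```text
time: 9.58
tool_pos: [578.8, 53.9, 350.3]
ee_rot: [0.997, 0.072, 0.001, 0.0]
ft_force: [-0.1, -0.6, 0.4]
width: 0.396
grasp_force: 25.0
```

Request:
jog_arm --targets '[{"jaw": 0,"dx": 0.005,"dy": -0.015,"dz": 0,"turn": 0},{"jaw": 0,"dx": 0.014,"dy": -0.045,"dz": 0,"turn": 1},{"jaw": 0,"dx": 0.025,"dy": -0.08,"dz": 0,"turn": 2},{"jaw": 0,"dx": 0.037,"dy": -0.115,"dz": 0,"turn": 3},{"jaw": 0,"dx": 0.048,"dy": -0.15,"dz": 0,"turn": 4},{"jaw": 0,"dx": 0.059,"dy": -0.185,"dz": 0,"turn": 5},{"jaw": 0,"dx": 0.069,"dy": -0.216,"dz": 0,"turn": 6.4},{"jaw": 0,"dx": 0.0765,"dy": -0.24,"dz": 0,"turn": 6.4},{"jaw": 0,"dx": 0.0765,"dy": -0.24,"dz": 0.02,"turn": 6.4},{"jaw": 0,"dx": 0.0765,"dy": -0.24,"dz": 0.05,"turn": 6.4}]'

```text
time: 10.42
tool_pos: [619.8, 304.3, 300.2]
ee_rot: [1.0, 0.018, 0.003, -0.001]
ft_force: [0.1, 0.1, -1.4]
width: 0.398
grasp_force: 25.0
```

Run:
```python
from h import *
go(619.6,303,199,92)
```

```text
t 10.42 tcp [619.8 304.3 300.2] x [0.999 0.036 0.005] y [ 0.036 -0.999 -0.002] z [ 0.005  0.002 -1.   ] F [ 0.1  0.1 -1.4] w 0.398 g 25.0 j6 1.9 j1 0.36
dx dy dz [-0.0008  0.0015  0.1012]
turn 0.0 j6 now 108.6
```

Request:
jog_arm --targets '[{"jaw": 0,"dx": -0.001,"dy": 0.001,"dz": 0.035,"turn": 0},{"jaw": 0,"dx": -0.001,"dy": 0.001,"dz": 0.07,"turn": 0},{"jaw": 0,"dx": -0.001,"dy": 0.001,"dz": 0.09,"turn": 0},{"jaw": 0,"dx": -0.001,"dy": 0.001,"dz": 0.097,"turn": 0},{"jaw": 0,"dx": -0.001,"dy": 0.001,"dz": 0.101,"turn": 0},{"jaw": 0,"dx": -0.001,"dy": 0.001,"dz": 0.101,"turn": 0},{"jaw": 0,"dx": -0.001,"dy": 0.001,"dz": 0.101,"turn": 0},{"jaw": 50,"dx": -0.001,"dy": 0.001,"dz": 0.101,"turn": 0},{"jaw": 60,"dx": -0.001,"dy": 0.001,"dz": 0.101,"turn": 0},{"jaw": 60,"dx": -0.001,"dy": 0.001,"dz": 0.101,"turn": 0}]'

```text
time: 11.25
tool_pos: [618.9, 301.4, 197.2]
ee_rot: [1.0, 0.017, 0.0, -0.0]
ft_force: [-0.4, 0.6, 0.6]
width: 0.551
grasp_force: 0.0
```

Request:
jog_arm --targets '[{"jaw": 60,"dx": 0,"dy": 0,"dz": 0,"turn": 0},{"jaw": 60,"dx": 0,"dy": 0,"dz": -0.04,"turn": 0},{"jaw": 60,"dx": 0,"dy": 0,"dz": -0.08,"turn": 0},{"jaw": 60,"dx": 0,"dy": 0,"dz": -0.12,"turn": 0},{"jaw": 60,"dx": 0,"dy": 0,"dz": -0.145,"turn": 0},{"jaw": 60,"dx": 0,"dy": 0,"dz": -0.145,"turn": 0}]'

```text
time: 11.75
tool_pos: [619.2, 301.6, 348.2]
ee_rot: [1.0, 0.017, 0.004, -0.002]
ft_force: [0.2, 0.5, 1.0]
width: 0.604
grasp_force: 0.0
```

Run:
```python
from h import *
go(589.8,-22.8,277,98.4)
```

```text
t 11.75 tcp [619.2 301.6 348.2] x [0.999 0.033 0.009] y [ 0.033 -0.999 -0.003] z [ 0.009  0.003 -1.   ] F [0.2 0.5 1. ] w 0.604 g 0.0 j6 1.89 j1 0.36
dx dy dz [-0.0408  0.3235  0.0699]
turn -6.5 j6 now 108.6
```

Request:
jog_arm --targets '[{"jaw": 63,"dx": -0.005,"dy": 0.04,"dz": 0,"turn": -1},{"jaw": 63,"dx": -0.01,"dy": 0.08,"dz": 0,"turn": -3},{"jaw": 63,"dx": -0.015,"dy": 0.12,"dz": 0,"turn": -5},{"jaw": 63,"dx": -0.02,"dy": 0.16,"dz": 0,"turn": -6.5},{"jaw": 63,"dx": -0.025,"dy": 0.2,"dz": 0,"turn": -6.5},{"jaw": 63,"dx": -0.03,"dy": 0.24,"dz": 0,"turn": -6.5},{"jaw": 63,"dx": -0.035,"dy": 0.28,"dz": 0,"turn": -6.5},{"jaw": 63,"dx": -0.041,"dy": 0.32,"dz": 0,"turn": -6.5},{"jaw": 63,"dx": -0.041,"dy": 0.3235,"dz": 0,"turn": -6.5},{"jaw": 63,"dx": -0.041,"dy": 0.3235,"dz": 0,"turn": -6.5}]'

```text
time: 12.58
tool_pos: [588.3, -25.6, 341.3]
ee_rot: [0.997, 0.071, -0.0, -0.0]
ft_force: [-0.1, -0.2, -0.4]
width: 0.634
grasp_force: 0.0
```

Run:
```python
from h import *
go(589.8,-22.8,277,98.4)
```

```text
t 12.58 tcp [588.3 -25.6 341.3] x [ 0.99   0.143 -0.001] y [ 0.143 -0.99  -0.   ] z [-0.001  0.    -1.   ] F [-0.1 -0.2 -0.4] w 0.634 g 0.0 j6 1.27 j1 -0.16
dx dy dz [ 0.0019 -0.0025  0.0643]
turn -0.2 j6 now 72.9
```

Request:
jog_arm --targets '[{"jaw": 63,"dx": 0.002,"dy": -0.0025,"dz": 0.03,"turn": 0},{"jaw": 63,"dx": 0.002,"dy": -0.0025,"dz": 0.055,"turn": 0},{"jaw": 63,"dx": 0.002,"dy": -0.0025,"dz": 0.064,"turn": 0},{"jaw": 63,"dx": 0.002,"dy": -0.0025,"dz": 0.064,"turn": 0},{"jaw": 0,"dx": 0.002,"dy": -0.0025,"dz": 0.064,"turn": 0},{"jaw": 0,"dx": 0.002,"dy": -0.0025,"dz": 0.064,"turn": 0},{"jaw": 0,"dx": 0.002,"dy": -0.0025,"dz": 0.064,"turn": 0},{"jaw": 0,"dx": 0.002,"dy": -0.0025,"dz": 0.064,"turn": 0},{"jaw": 0,"dx": 0.002,"dy": -0.0025,"dz": 0.064,"turn": 0},{"jaw": 0,"dx": 0.002,"dy": -0.0025,"dz": 0.064,"turn": 0}]'

```text
time: 13.42
tool_pos: [590.3, -20.5, 278.8]
ee_rot: [0.997, 0.073, 0.001, 0.0]
ft_force: [-0.2, 1.2, 6.8]
width: 0.399
grasp_force: 25.0
```

Request:
jog_arm --targets '[{"jaw": 0,"dx": 0,"dy": 0,"dz": -0.01,"turn": 0},{"jaw": 0,"dx": 0,"dy": 0,"dz": -0.03,"turn": 0},{"jaw": 0,"dx": 0,"dy": 0,"dz": -0.055,"turn": 0},{"jaw": 0,"dx": 0.004,"dy": -0.015,"dz": -0.07,"turn": 0},{"jaw": 0,"dx": 0.013,"dy": -0.045,"dz": -0.07,"turn": 1},{"jaw": 0,"dx": 0.023,"dy": -0.08,"dz": -0.07,"turn": 2},{"jaw": 0,"dx": 0.033,"dy": -0.115,"dz": -0.07,"turn": 3},{"jaw": 0,"dx": 0.043,"dy": -0.15,"dz": -0.07,"turn": 4},{"jaw": 0,"dx": 0.053,"dy": -0.185,"dz": -0.07,"turn": 5},{"jaw": 0,"dx": 0.06,"dy": -0.21,"dz": -0.07,"turn": 6.4}]'

```text
time: 14.25
tool_pos: [618.6, 198.7, 348.6]
ee_rot: [1.0, 0.018, 0.0, -0.0]
ft_force: [0.1, 0.3, -0.4]
width: 0.394
grasp_force: 25.0
```

Request:
jog_arm --targets '[{"jaw": 0,"dx": 0.005,"dy": -0.02,"dz": 0,"turn": 0},{"jaw": 0,"dx": 0.005,"dy": -0.028,"dz": 0.0,"turn": 0},{"jaw": 0,"dx": 0.005,"dy": -0.028,"dz": 0.03,"turn": 0},{"jaw": 0,"dx": 0.005,"dy": -0.028,"dz": 0.06,"turn": 0},{"jaw": 0,"dx": 0.005,"dy": -0.028,"dz": 0.08,"turn": 0},{"jaw": 0,"dx": 0.005,"dy": -0.028,"dz": 0.08,"turn": 0},{"jaw": 0,"dx": 0.005,"dy": -0.028,"dz": 0.08,"turn": 0}]'

```text
time: 14.83
tool_pos: [622.9, 223.5, 267.8]
ee_rot: [1.0, 0.017, -0.001, 0.0]
ft_force: [0.6, 0.0, -0.3]
width: 0.393
grasp_force: 25.0
```

Run:
```python
from h import *
go(622.4,223,199,92)
```

```text
t 14.83 tcp [622.9 223.5 267.8] x [ 0.999  0.034 -0.001] y [ 0.034 -0.999  0.   ] z [-0.001 -0.    -1.   ] F [ 0.6  0.  -0.3] w 0.393 g 25.0 j6 1.78 j1 0.24
dx dy dz [-0.0004  0.0005  0.0688]
turn -0.0 j6 now 102.1
```

Request:
jog_arm --targets '[{"jaw": 0,"dx": 0,"dy": 0,"dz": 0.03,"turn": 0},{"jaw": 0,"dx": 0,"dy": 0,"dz": 0.055,"turn": 0},{"jaw": 0,"dx": 0,"dy": 0,"dz": 0.063,"turn": 0},{"jaw": 0,"dx": 0,"dy": 0,"dz": 0.068,"turn": 0},{"jaw": 0,"dx": 0,"dy": 0,"dz": 0.068,"turn": 0},{"jaw": 0,"dx": 0,"dy": 0,"dz": 0.068,"turn": 0},{"jaw": 50,"dx": 0,"dy": 0,"dz": 0.068,"turn": 0},{"jaw": 60,"dx": 0,"dy": 0,"dz": 0.068,"turn": 0},{"jaw": 60,"dx": 0,"dy": 0,"dz": 0.068,"turn": 0},{"jaw": 60,"dx": 0,"dy": 0,"dz": 0.068,"turn": 0}]'

```text
time: 15.67
tool_pos: [622.9, 224.1, 200.3]
ee_rot: [1.0, 0.017, 0.0, -0.0]
ft_force: [0.9, -0.2, 0.3]
width: 0.586
grasp_force: 0.0
```

Request:
jog_arm --targets '[{"jaw": 60,"dx": 0,"dy": 0,"dz": -0.04,"turn": 0},{"jaw": 60,"dx": 0,"dy": 0,"dz": -0.08,"turn": 0},{"jaw": 60,"dx": 0,"dy": 0,"dz": -0.12,"turn": 0},{"jaw": 60,"dx": 0,"dy": 0,"dz": -0.145,"turn": 0},{"jaw": 60,"dx": 0,"dy": 0,"dz": -0.145,"turn": 0},{"jaw": 60,"dx": 0,"dy": 0,"dz": -0.145,"turn": 0},{"jaw": 60,"dx": 0,"dy": 0,"dz": -0.145,"turn": 0}]'

```text
time: 16.25
tool_pos: [622.5, 224.0, 344.0]
ee_rot: [1.0, 0.017, -0.001, 0.0]
ft_force: [0.6, 0.5, 0.1]
width: 0.603
grasp_force: 0.0
```

Run:
```python
from h import *
go(513.2,44.8,348,98.4)
```

```text
t 16.25 tcp [622.5 224.  344. ] x [ 0.999  0.035 -0.001] y [ 0.035 -0.999  0.   ] z [-0.001 -0.    -1.   ] F [0.6 0.5 0.1] w 0.603 g 0.0 j6 1.78 j1 0.25
dx dy dz [-0.1155  0.1753 -0.0039]
turn -6.4 j6 now 102.1
```

Request:
jog_arm --targets '[{"jaw": 63,"dx": -0.0235,"dy": 0.035,"dz": 0,"turn": -2},{"jaw": 63,"dx": -0.046,"dy": 0.07,"dz": 0,"turn": -4},{"jaw": 63,"dx": -0.069,"dy": 0.105,"dz": 0,"turn": -6.4},{"jaw": 63,"dx": -0.092,"dy": 0.14,"dz": 0,"turn": -6.4},{"jaw": 63,"dx": -0.1155,"dy": 0.1753,"dz": 0,"turn": -6.4},{"jaw": 63,"dx": -0.1155,"dy": 0.1753,"dz": 0,"turn": -6.4},{"jaw": 63,"dx": -0.1155,"dy": 0.1753,"dz": 0,"turn": -6.4},{"jaw": 63,"dx": -0.1155,"dy": 0.1753,"dz": 0,"turn": -6.4},{"jaw": 63,"dx": -0.1155,"dy": 0.1753,"dz": 0,"turn": -6.4},{"jaw": 63,"dx": -0.1155,"dy": 0.1753,"dz": 0,"turn": -6.4}]'

```text
time: 17.08
tool_pos: [514.0, 45.8, 344.2]
ee_rot: [0.997, 0.074, -0.0, -0.0]
ft_force: [-0.3, -0.2, 0.0]
width: 0.633
grasp_force: 0.0
```

Run:
```python
from h import *
go(513.2,44.8,278,98.4); snap('wrist','w3')
```

```text
t 17.08 tcp [514.   45.8 344.2] x [ 0.989  0.147 -0.001] y [ 0.147 -0.989 -0.   ] z [-0.001  0.    -1.   ] F [-0.3 -0.2  0. ] w 0.633 g 0.0 j6 1.38 j1 -0.04
dx dy dz [-0.0009  0.0009  0.0662]
turn 0.1 j6 now 79.3
```

View pics/w3.png

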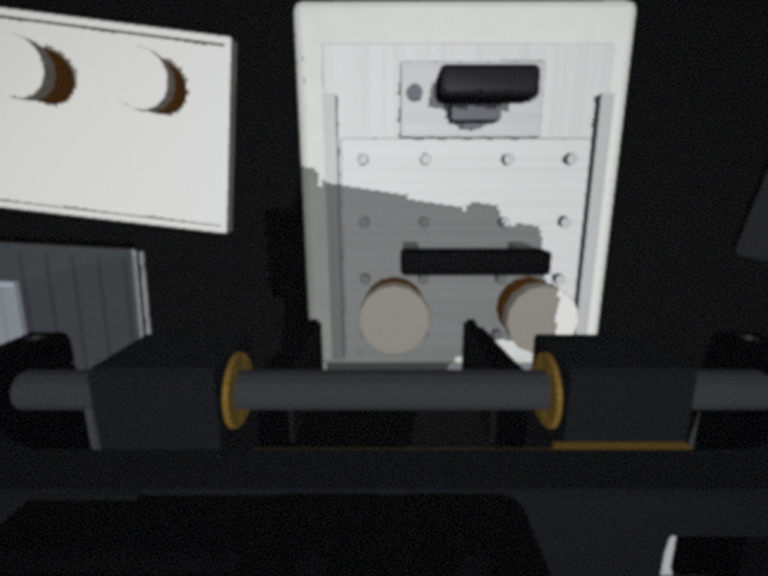

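Run:
```python
from h import *
C=cal('wrist')
for p in[(395,316),(539,316),(476,260)]: print(ray('wrist',p[0]/1.5,p[1]/1.5,127 if p[1]<300 else 113,C))
```

```text
[514.8  45.  113. ]
[525.8 -29.6 113. ]
[552.2  12.  127. ]
```

Wrist view: two pots stand upright in the tray at (45,75) and (160,85). The remaining two are upright at (395,316) and (539,316), matching the earlier positions.

Request:
jog_arm --targets '[{"jaw": 63,"dx": 0,"dy": 0.0008,"dz": 0.03,"turn": 0},{"jaw": 63,"dx": 0,"dy": 0.0008,"dz": 0.055,"turn": 0},{"jaw": 63,"dx": 0,"dy": 0.0008,"dz": 0.0655,"turn": 0},{"jaw": 63,"dx": 0,"dy": 0.0008,"dz": 0.0655,"turn": 0},{"jaw": 0,"dx": 0,"dy": 0.0008,"dz": 0.0655,"turn": 0},{"jaw": 0,"dx": 0,"dy": 0.0008,"dz": 0.0655,"turn": 0},{"jaw": 0,"dx": 0,"dy": 0.0008,"dz": 0.0655,"turn": 0},{"jaw": 0,"dx": 0,"dy": 0.0008,"dz": 0.0655,"turn": 0},{"jaw": 0,"dx": 0,"dy": 0.0008,"dz": 0.0655,"turn": 0},{"jaw": 0,"dx": 0,"dy": 0.0008,"dz": 0.0655,"turn": 0}]'

```text
time: 17.97
tool_pos: [513.8, 44.2, 280.1]
ee_rot: [0.997, 0.073, 0.001, -0.0]
ft_force: [-0.3, 1.2, 6.5]
width: 0.394
grasp_force: 25.0
```

Request:
jog_arm --targets '[{"jaw": 0,"dx": 0,"dy": 0,"dz": -0.01,"turn": 0},{"jaw": 0,"dx": 0,"dy": 0,"dz": -0.03,"turn": 0},{"jaw": 0,"dx": 0,"dy": 0,"dz": -0.055,"turn": 0},{"jaw": 0,"dx": 0.004,"dy": -0.012,"dz": -0.07,"turn": 0},{"jaw": 0,"dx": 0.013,"dy": -0.04,"dz": -0.07,"turn": 1},{"jaw": 0,"dx": 0.025,"dy": -0.075,"dz": -0.07,"turn": 2},{"jaw": 0,"dx": 0.037,"dy": -0.11,"dz": -0.07,"turn": 3},{"jaw": 0,"dx": 0.049,"dy": -0.145,"dz": -0.07,"turn": 4},{"jaw": 0,"dx": 0.06,"dy": -0.18,"dz": -0.07,"turn": 5},{"jaw": 0,"dx": 0.071,"dy": -0.21,"dz": -0.07,"turn": 6.4}]'

```text
time: 18.8
tool_pos: [552.9, 264.4, 350.1]
ee_rot: [1.0, 0.017, 0.0, -0.0]
ft_force: [0.2, -1.1, 0.4]
width: 0.398
grasp_force: 25.0
```

Request:
jog_arm --targets '[{"jaw": 0,"dx": 0.005,"dy": -0.02,"dz": 0,"turn": 0},{"jaw": 0,"dx": 0.008,"dy": -0.035,"dz": 0.0,"turn": 0},{"jaw": 0,"dx": 0.008,"dy": -0.038,"dz": 0.03,"turn": 0},{"jaw": 0,"dx": 0.008,"dy": -0.038,"dz": 0.06,"turn": 0},{"jaw": 0,"dx": 0.008,"dy": -0.038,"dz": 0.08,"turn": 0},{"jaw": 0,"dx": 0.008,"dy": -0.038,"dz": 0.08,"turn": 0},{"jaw": 0,"dx": 0.008,"dy": -0.038,"dz": 0.08,"turn": 0}]'

```text
time: 19.38
tool_pos: [560.0, 300.1, 269.3]
ee_rot: [1.0, 0.017, -0.001, 0.0]
ft_force: [0.6, -0.6, 0.3]
width: 0.394
grasp_force: 25.0
```

Run:
```python
from h import *
go(559.6,301,200,92)
```

```text
t 19.38 tcp [560.  300.1 269.3] x [ 0.999  0.035 -0.001] y [ 0.035 -0.999  0.001] z [-0.001 -0.001 -1.   ] F [ 0.6 -0.6  0.3] w 0.394 g 25.0 j6 1.92 j1 0.39
dx dy dz [-0.0003 -0.0009  0.0693]
turn -0.0 j6 now 110.3
```

Request:
jog_arm --targets '[{"jaw": 0,"dx": 0,"dy": -0.001,"dz": 0.03,"turn": 0},{"jaw": 0,"dx": 0,"dy": -0.001,"dz": 0.055,"turn": 0},{"jaw": 0,"dx": 0,"dy": -0.001,"dz": 0.063,"turn": 0},{"jaw": 0,"dx": 0,"dy": -0.001,"dz": 0.068,"turn": 0},{"jaw": 0,"dx": 0,"dy": -0.001,"dz": 0.068,"turn": 0},{"jaw": 0,"dx": 0,"dy": -0.001,"dz": 0.068,"turn": 0},{"jaw": 50,"dx": 0,"dy": -0.001,"dz": 0.068,"turn": 0},{"jaw": 60,"dx": 0,"dy": -0.001,"dz": 0.068,"turn": 0},{"jaw": 60,"dx": 0,"dy": -0.001,"dz": 0.068,"turn": 0},{"jaw": 60,"dx": 0,"dy": -0.001,"dz": 0.068,"turn": 0}]'

```text
time: 20.22
tool_pos: [559.9, 301.6, 201.8]
ee_rot: [1.0, 0.018, 0.0, -0.0]
ft_force: [-0.2, -0.7, -0.1]
width: 0.588
grasp_force: 0.0
```

Request:
jog_arm --targets '[{"jaw": 60,"dx": 0,"dy": 0,"dz": -0.04,"turn": 0},{"jaw": 60,"dx": 0,"dy": 0,"dz": -0.08,"turn": 0},{"jaw": 60,"dx": 0,"dy": 0,"dz": -0.12,"turn": 0},{"jaw": 60,"dx": 0,"dy": 0,"dz": -0.145,"turn": 0},{"jaw": 60,"dx": 0,"dy": 0,"dz": -0.145,"turn": 0},{"jaw": 60,"dx": 0,"dy": 0,"dz": -0.145,"turn": 0},{"jaw": 60,"dx": 0,"dy": 0,"dz": -0.145,"turn": 0}]'

```text
time: 20.8
tool_pos: [559.5, 301.4, 345.5]
ee_rot: [1.0, 0.017, -0.0, 0.0]
ft_force: [-0.2, -0.8, -0.3]
width: 0.598
grasp_force: 0.0
```

Run:
```python
from h import *
go(525.2,-31.5,348,98.4)
```

```text
t 20.8 tcp [559.5 301.4 345.5] x [ 0.999  0.035 -0.001] y [ 0.035 -0.999  0.   ] z [-0.001 -0.    -1.   ] F [-0.2 -0.8 -0.3] w 0.598 g 0.0 j6 1.93 j1 0.39
dx dy dz [-0.0459  0.3315 -0.0023]
turn -6.4 j6 now 110.4
```

Request:
jog_arm --targets '[{"jaw": 63,"dx": -0.006,"dy": 0.041,"dz": 0,"turn": -1},{"jaw": 63,"dx": -0.046,"dy": 0.3315,"dz": 0,"turn": -6.4},{"jaw": 63,"dx": -0.046,"dy": 0.3315,"dz": 0,"turn": -6.4},{"jaw": 63,"dx": -0.046,"dy": 0.3315,"dz": 0,"turn": -6.4},{"jaw": 63,"dx": -0.046,"dy": 0.3315,"dz": 0,"turn": -6.4},{"jaw": 63,"dx": -0.046,"dy": 0.3315,"dz": 0,"turn": -6.4},{"jaw": 63,"dx": -0.046,"dy": 0.3315,"dz": 0,"turn": -6.4},{"jaw": 63,"dx": -0.046,"dy": 0.3315,"dz": 0,"turn": -6.4},{"jaw": 63,"dx": -0.046,"dy": 0.3315,"dz": 0,"turn": -6.4},{"jaw": 63,"dx": -0.046,"dy": 0.3315,"dz": 0,"turn": -6.4}]'

```text
time: 21.63
tool_pos: [525.2, -33.5, 344.8]
ee_rot: [0.997, 0.071, -0.001, -0.0]
ft_force: [-0.0, 0.3, -0.7]
width: 0.632
grasp_force: 0.0
```

Request:
jog_arm --targets '[{"jaw": 63,"dx": 0,"dy": 0,"dz": 0,"turn": 0},{"jaw": 63,"dx": 0,"dy": 0,"dz": 0,"turn": 0},{"jaw": 63,"dx": 0,"dy": 0,"dz": 0,"turn": 0}]'

```text
time: 21.88
tool_pos: [525.5, -30.2, 345.8]
ee_rot: [0.997, 0.074, -0.0, -0.0]
ft_force: [-0.2, -0.1, 0.1]
width: 0.633
grasp_force: 0.0
```

Run:
```python
from h import *
go(525.2,-31.5,282,98.4)
```

```text
t 21.88 tcp [525.5 -30.2 345.8] x [ 0.989  0.148 -0.001] y [ 0.148 -0.989 -0.   ] z [-0.001  0.    -1.   ] F [-0.2 -0.1  0.1] w 0.633 g 0.0 j6 1.24 j1 -0.18
dx dy dz [-0.0005  0.0013  0.0638]
turn 0.1 j6 now 71.0
```

Request:
jog_arm --targets '[{"jaw": 63,"dx": 0,"dy": 0.0013,"dz": 0.03,"turn": 0},{"jaw": 63,"dx": 0,"dy": 0.0013,"dz": 0.055,"turn": 0},{"jaw": 63,"dx": 0,"dy": 0.0013,"dz": 0.064,"turn": 0},{"jaw": 63,"dx": 0,"dy": 0.0013,"dz": 0.064,"turn": 0},{"jaw": 0,"dx": 0,"dy": 0.0013,"dz": 0.064,"turn": 0},{"jaw": 0,"dx": 0,"dy": 0.0013,"dz": 0.064,"turn": 0},{"jaw": 0,"dx": 0,"dy": 0.0013,"dz": 0.064,"turn": 0},{"jaw": 0,"dx": 0,"dy": 0.0013,"dz": 0.064,"turn": 0},{"jaw": 0,"dx": 0,"dy": 0.0013,"dz": 0.064,"turn": 0},{"jaw": 0,"dx": 0,"dy": 0.0013,"dz": 0.064,"turn": 0}]'

```text
time: 22.72
tool_pos: [525.7, -32.7, 283.2]
ee_rot: [0.997, 0.073, 0.001, 0.0]
ft_force: [-0.9, 2.2, 6.9]
width: 0.396
grasp_force: 25.0
```

Request:
jog_arm --targets '[{"jaw": 0,"dx": 0,"dy": 0,"dz": -0.01,"turn": 0},{"jaw": 0,"dx": 0,"dy": 0,"dz": -0.03,"turn": 0},{"jaw": 0,"dx": 0,"dy": 0,"dz": -0.055,"turn": 0},{"jaw": 0,"dx": 0.004,"dy": -0.012,"dz": -0.07,"turn": 0},{"jaw": 0,"dx": 0.012,"dy": -0.04,"dz": -0.07,"turn": 1},{"jaw": 0,"dx": 0.023,"dy": -0.075,"dz": -0.07,"turn": 2},{"jaw": 0,"dx": 0.034,"dy": -0.11,"dz": -0.07,"turn": 3},{"jaw": 0,"dx": 0.044,"dy": -0.145,"dz": -0.07,"turn": 4},{"jaw": 0,"dx": 0.055,"dy": -0.18,"dz": -0.07,"turn": 5},{"jaw": 0,"dx": 0.064,"dy": -0.21,"dz": -0.07,"turn": 6.4}]'

```text
time: 23.55
tool_pos: [558.1, 186.5, 353.2]
ee_rot: [1.0, 0.017, 0.0, -0.0]
ft_force: [0.2, -0.2, -0.1]
width: 0.394
grasp_force: 25.0
```

Request:
jog_arm --targets '[{"jaw": 0,"dx": 0.005,"dy": -0.02,"dz": 0,"turn": 0},{"jaw": 0,"dx": 0.006,"dy": -0.033,"dz": 0.0,"turn": 0},{"jaw": 0,"dx": 0.006,"dy": -0.035,"dz": 0.03,"turn": 0},{"jaw": 0,"dx": 0.006,"dy": -0.035,"dz": 0.06,"turn": 0},{"jaw": 0,"dx": 0.006,"dy": -0.035,"dz": 0.08,"turn": 0},{"jaw": 0,"dx": 0.006,"dy": -0.035,"dz": 0.08,"turn": 0},{"jaw": 0,"dx": 0.006,"dy": -0.035,"dz": 0.08,"turn": 0}]'

```text
time: 24.13
tool_pos: [563.1, 219.1, 272.3]
ee_rot: [1.0, 0.017, -0.001, 0.0]
ft_force: [1.4, -0.3, -0.2]
width: 0.396
grasp_force: 25.0
```

Run:
```python
from h import *
go(562.4,221,203,92)
```

```text
t 24.13 tcp [563.1 219.1 272.3] x [ 0.999  0.035 -0.001] y [ 0.035 -0.999  0.   ] z [-0.001 -0.    -1.   ] F [ 1.4 -0.3 -0.2] w 0.396 g 25.0 j6 1.8 j1 0.26
dx dy dz [-0.0006 -0.0019  0.0693]
turn -0.0 j6 now 103.0
```

Request:
jog_arm --targets '[{"jaw": 0,"dx": 0,"dy": -0.002,"dz": 0.03,"turn": 0},{"jaw": 0,"dx": 0,"dy": -0.002,"dz": 0.055,"turn": 0},{"jaw": 0,"dx": 0,"dy": -0.002,"dz": 0.063,"turn": 0},{"jaw": 0,"dx": 0,"dy": -0.002,"dz": 0.068,"turn": 0},{"jaw": 0,"dx": 0,"dy": -0.002,"dz": 0.068,"turn": 0},{"jaw": 0,"dx": 0,"dy": -0.002,"dz": 0.068,"turn": 0},{"jaw": 50,"dx": 0,"dy": -0.002,"dz": 0.068,"turn": 0},{"jaw": 60,"dx": 0,"dy": -0.002,"dz": 0.068,"turn": 0},{"jaw": 60,"dx": 0,"dy": -0.002,"dz": 0.068,"turn": 0},{"jaw": 60,"dx": 0,"dy": -0.002,"dz": 0.068,"turn": 0}]'

```text
time: 24.97
tool_pos: [563.0, 221.6, 204.8]
ee_rot: [1.0, 0.018, 0.0, -0.0]
ft_force: [0.3, -0.2, -0.3]
width: 0.583
grasp_force: 0.0
```

Request:
jog_arm --targets '[{"jaw": 60,"dx": 0,"dy": 0,"dz": -0.04,"turn": 0},{"jaw": 60,"dx": 0,"dy": 0,"dz": -0.08,"turn": 0},{"jaw": 60,"dx": 0,"dy": 0,"dz": -0.12,"turn": 0},{"jaw": 60,"dx": 0,"dy": 0,"dz": -0.155,"turn": 0},{"jaw": 60,"dx": 0,"dy": 0,"dz": -0.155,"turn": 0},{"jaw": 60,"dx": 0,"dy": 0,"dz": -0.155,"turn": 0},{"jaw": 60,"dx": 0,"dy": 0,"dz": -0.155,"turn": 0}]'

```text
time: 25.55
tool_pos: [562.7, 221.5, 358.9]
ee_rot: [1.0, 0.017, -0.0, 0.0]
ft_force: [0.1, 0.9, 0.1]
width: 0.602
grasp_force: 0.0
```

Run:
```python
from h import *
go(629,22.5,360,8.4)
```

```text
t 25.55 tcp [562.7 221.5 358.9] x [ 0.999  0.035 -0.   ] y [ 0.035 -0.999  0.   ] z [-0. -0. -1.] F [0.1 0.9 0.1] w 0.602 g 0.0 j6 1.8 j1 0.27
dx dy dz [ 0.0594  0.2011 -0.0012]
turn 83.6 j6 now 103.2
```

Request:
jog_arm --targets '[{"jaw": 55,"dx": 0.01,"dy": 0.03,"dz": 0,"turn": -7},{"jaw": 55,"dx": 0.059,"dy": 0.201,"dz": 0,"turn": -96.4},{"jaw": 55,"dx": 0.059,"dy": 0.201,"dz": 0,"turn": -96.4},{"jaw": 55,"dx": 0.059,"dy": 0.201,"dz": 0,"turn": -96.4},{"jaw": 55,"dx": 0.059,"dy": 0.201,"dz": 0,"turn": -96.4},{"jaw": 55,"dx": 0.059,"dy": 0.201,"dz": 0,"turn": -96.4},{"jaw": 55,"dx": 0.059,"dy": 0.201,"dz": 0,"turn": -96.4},{"jaw": 55,"dx": 0.059,"dy": 0.201,"dz": 0,"turn": -96.4},{"jaw": 55,"dx": 0.059,"dy": 0.201,"dz": 0,"turn": -96.4},{"jaw": 55,"dx": 0.059,"dy": 0.201,"dz": 0,"turn": -96.4}]'

```text
time: 26.38
tool_pos: [628.9, 22.4, 357.1]
ee_rot: [0.806, 0.592, -0.001, -0.001]
ft_force: [-0.4, -1.0, -0.5]
width: 0.547
grasp_force: 0.0
```

Request:
jog_arm --targets '[{"jaw": 55,"dx": 0,"dy": 0,"dz": 0,"turn": -7},{"jaw": 55,"dx": 0,"dy": 0,"dz": 0,"turn": -25},{"jaw": 55,"dx": 0,"dy": 0,"dz": 0,"turn": -25},{"jaw": 55,"dx": 0,"dy": 0,"dz": 0,"turn": -25},{"jaw": 55,"dx": 0,"dy": 0,"dz": 0,"turn": -25},{"jaw": 55,"dx": 0,"dy": 0,"dz": 0,"turn": -25},{"jaw": 55,"dx": 0,"dy": 0,"dz": 0,"turn": -25}]'

```text
time: 26.97
tool_pos: [629.0, 22.7, 358.3]
ee_rot: [0.662, 0.749, -0.0, -0.001]
ft_force: [-0.2, 0.4, -0.5]
width: 0.554
grasp_force: 0.0
```

Run:
```python
from h import *
go(629,22.5,303,8.4); C=cal('wrist'); print(proj('wrist',[629,22.5,137],C)*1.5, C[0]['fx']); snap('wrist','w4')
```

```text
t 26.97 tcp [629.   22.7 358.3] x [-0.123  0.992  0.   ] y [ 0.992  0.123 -0.001] z [-0.001  0.    -1.   ] F [-0.2  0.4 -0.5] w 0.554 g 0.0 j6 -0.19 j1 -0.07
dx dy dz [-0.0002  0.0001  0.0553]
turn -1.3 j6 now -11.0
[390.15 323.55] 281.6555762399392
```

View pics/w4.png

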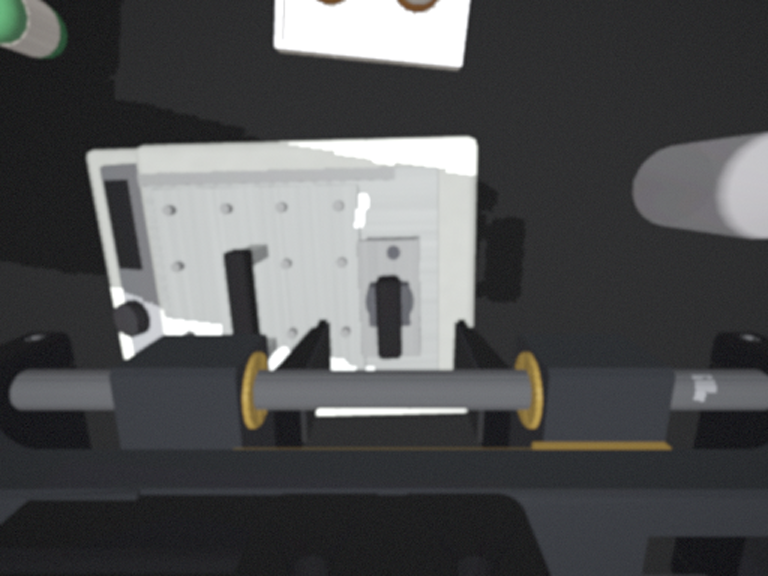

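Wrist view: the T-grip runs from (388,277) to (390,357), within 3 mm of the prediction, and the carrier is empty. Gripping it, raising it and turning it.

Request:
jog_arm --targets '[{"jaw": 50,"dx": 0.002,"dy": 0,"dz": 0.025,"turn": -1.3},{"jaw": 50,"dx": 0.002,"dy": 0,"dz": 0.045,"turn": -1.3},{"jaw": 50,"dx": 0.002,"dy": 0,"dz": 0.055,"turn": -1.3},{"jaw": 50,"dx": 0.002,"dy": 0,"dz": 0.055,"turn": -1.3},{"jaw": 0,"dx": 0.002,"dy": 0,"dz": 0.055,"turn": -1.3},{"jaw": 0,"dx": 0.002,"dy": 0,"dz": 0.055,"turn": -1.3},{"jaw": 0,"dx": 0.002,"dy": 0,"dz": 0.055,"turn": -1.3},{"jaw": 0,"dx": 0.002,"dy": 0,"dz": 0.055,"turn": -1.3},{"jaw": 0,"dx": 0.002,"dy": 0,"dz": 0.055,"turn": -1.3},{"jaw": 0,"dx": 0.002,"dy": 0,"dz": 0.055,"turn": -1.3}]' --force 50

```text
time: 27.85
tool_pos: [628.0, 24.7, 304.7]
ee_rot: [0.653, 0.758, -0.001, -0.001]
ft_force: [-19.8, -5.1, 16.8]
width: 0.136
grasp_force: 11.0
```

Request:
jog_arm --targets '[{"jaw": 0,"dx": 0,"dy": 0,"dz": 0,"turn": 0},{"jaw": 0,"dx": 0,"dy": 0,"dz": 0,"turn": 0},{"jaw": 0,"dx": 0,"dy": 0,"dz": 0,"turn": 0},{"jaw": 0,"dx": 0,"dy": 0,"dz": -0.004,"turn": 0},{"jaw": 0,"dx": 0,"dy": 0,"dz": -0.008,"turn": 0},{"jaw": 0,"dx": 0,"dy": 0,"dz": -0.012,"turn": 0},{"jaw": 0,"dx": 0,"dy": 0,"dz": -0.0145,"turn": 0},{"jaw": 0,"dx": 0,"dy": 0,"dz": -0.0145,"turn": 0},{"jaw": 0,"dx": 0,"dy": 0,"dz": -0.0145,"turn": 0}]'

```text
time: 28.6
tool_pos: [627.8, 24.5, 317.5]
ee_rot: [0.653, 0.758, -0.002, -0.002]
ft_force: [-5.1, -1.9, -9.1]
width: 0.134
grasp_force: 50.0
```

Run:
```python
from h import *
st()
```

```text
t 28.6 tcp [627.8  24.5 317.5] x [-0.148  0.989  0.001] y [ 0.989  0.148 -0.005] z [-0.005 -0.    -1.   ] F [-5.1 -1.9 -9.1] w 0.134 g 50.0 j6 -0.21 j1 -0.07
```

Request:
jog_arm --targets '[{"jaw": 0,"dx": 0,"dy": -0.001,"dz": -0.001,"turn": 0},{"jaw": 0,"dx": 0,"dy": -0.001,"dz": -0.0015,"turn": 0},{"jaw": 0,"dx": 0,"dy": -0.001,"dz": -0.0015,"turn": 4},{"jaw": 0,"dx": 0,"dy": -0.001,"dz": -0.0015,"turn": 9},{"jaw": 0,"dx": 0,"dy": -0.001,"dz": -0.0015,"turn": 14},{"jaw": 0,"dx": 0,"dy": -0.001,"dz": -0.0015,"turn": 20},{"jaw": 0,"dx": 0,"dy": -0.001,"dz": -0.0015,"turn": 26},{"jaw": 0,"dx": 0,"dy": -0.001,"dz": -0.0015,"turn": 32}]'

```text
time: 29.27
tool_pos: [627.9, 24.4, 319.9]
ee_rot: [0.838, 0.546, 0.0, 0.0]
ft_force: [1.9, -3.3, -11.0]
width: 0.135
grasp_force: 50.0
```

Run:
```python
from h import *
s,_=st(); print(s['moment'])
```

```text
t 29.27 tcp [627.9  24.4 319.9] x [ 0.403  0.915 -0.   ] y [ 0.915 -0.403  0.001] z [ 0.001 -0.    -1.   ] F [  1.9  -3.3 -11. ] w 0.135 g 50.0 j6 0.35 j1 -0.07
[-0.70730173 -0.32573298  0.02040719]
```

Request:
jog_arm --targets '[{"jaw": 0,"dx": 0,"dy": 0,"dz": 0,"turn": 6},{"jaw": 0,"dx": 0,"dy": 0,"dz": 0,"turn": 12},{"jaw": 0,"dx": 0,"dy": 0,"dz": 0,"turn": 18},{"jaw": 0,"dx": 0,"dy": 0,"dz": 0,"turn": 24},{"jaw": 0,"dx": 0,"dy": 0,"dz": 0,"turn": 30},{"jaw": 0,"dx": 0,"dy": 0,"dz": 0,"turn": 36},{"jaw": 0,"dx": 0,"dy": 0,"dz": 0,"turn": 42},{"jaw": 0,"dx": 0,"dy": 0,"dz": 0,"turn": 48},{"jaw": 0,"dx": 0,"dy": 0,"dz": 0,"turn": 53},{"jaw": 0,"dx": 0,"dy": 0,"dz": 0.001,"turn": 53}]'

```text
time: 30.1
tool_pos: [628.5, 23.4, 319.5]
ee_rot: [0.993, 0.115, 0.001, 0.001]
ft_force: [4.9, -10.1, -10.2]
width: 0.135
grasp_force: 50.0
```

Request:
jog_arm --targets '[{"jaw": 0,"dx": 0,"dy": 0,"dz": 0.001,"turn": 0},{"jaw": 0,"dx": 0,"dy": 0,"dz": 0.002,"turn": 0},{"jaw": 50,"dx": 0,"dy": 0,"dz": 0.002,"turn": 0},{"jaw": 50,"dx": 0,"dy": 0,"dz": 0.002,"turn": 0},{"jaw": 50,"dx": 0,"dy": 0,"dz": 0.002,"turn": 0},{"jaw": 50,"dx": 0,"dy": 0,"dz": 0.002,"turn": 0},{"jaw": 50,"dx": 0,"dy": 0,"dz": -0.02,"turn": 0},{"jaw": 50,"dx": 0,"dy": 0,"dz": -0.055,"turn": 0},{"jaw": 50,"dx": 0,"dy": 0,"dz": -0.06,"turn": 0},{"jaw": 50,"dx": 0,"dy": 0,"dz": -0.06,"turn": 0}]'

```text
time: 30.93
tool_pos: [627.8, 24.8, 382.0]
ee_rot: [0.993, 0.118, 0.003, 0.0]
ft_force: [-0.6, -0.9, 0.0]
width: 0.496
grasp_force: 0.0
```

Run:
```python
from h import *
go(551.5,12,380,8.4)
```

```text
t 30.93 tcp [627.8  24.8 382. ] x [0.972 0.234 0.005] y [ 0.234 -0.972  0.001] z [ 0.005 -0.    -1.   ] F [-0.6 -0.9  0. ] w 0.496 g 0.0 j6 1.27 j1 -0.07
dx dy dz [-0.0772 -0.0054  0.0016]
turn -84.9 j6 now 72.7
```

Request:
jog_arm --targets '[{"jaw": 50,"dx": -0.035,"dy": -0.003,"dz": 0,"turn": -7},{"jaw": 50,"dx": -0.077,"dy": -0.0055,"dz": 0,"turn": -85},{"jaw": 50,"dx": -0.077,"dy": -0.0055,"dz": 0,"turn": -85},{"jaw": 50,"dx": -0.077,"dy": -0.0055,"dz": 0,"turn": -85},{"jaw": 50,"dx": -0.077,"dy": -0.0055,"dz": 0,"turn": -85},{"jaw": 50,"dx": -0.077,"dy": -0.0055,"dz": 0,"turn": -85},{"jaw": 50,"dx": -0.077,"dy": -0.0055,"dz": 0,"turn": -85},{"jaw": 50,"dx": -0.077,"dy": -0.0055,"dz": 0,"turn": -85},{"jaw": 50,"dx": -0.077,"dy": -0.0055,"dz": 0,"turn": -85},{"jaw": 50,"dx": -0.077,"dy": -0.0055,"dz": 0,"turn": -85}]'

```text
time: 31.77
tool_pos: [551.3, 12.1, 378.2]
ee_rot: [0.735, 0.678, -0.0, -0.001]
ft_force: [0.1, -0.2, -0.6]
width: 0.497
grasp_force: 0.0
```

Request:
jog_arm --targets '[{"jaw": 50,"dx": 0,"dy": 0,"dz": 0,"turn": -7},{"jaw": 50,"dx": 0,"dy": 0,"dz": 0,"turn": -14},{"jaw": 50,"dx": 0,"dy": 0,"dz": 0,"turn": -14},{"jaw": 50,"dx": 0,"dy": 0,"dz": 0,"turn": -14},{"jaw": 50,"dx": 0,"dy": 0,"dz": 0,"turn": -14},{"jaw": 50,"dx": 0,"dy": 0,"dz": 0,"turn": -14}]'

```text
time: 32.27
tool_pos: [551.5, 12.0, 379.0]
ee_rot: [0.651, 0.759, -0.0, -0.0]
ft_force: [0.2, -0.5, -0.6]
width: 0.5
grasp_force: 0.0
```

Run:
```python
from h import *
go(551.5,12,291,8.4); C=cal('wrist'); print(proj('wrist',[551.5,12,127],C)*1.5); snap('wrist','w5')
```

```text
t 32.27 tcp [551.5  12.  379. ] x [-0.153  0.988  0.   ] y [ 0.988  0.153 -0.   ] z [-0.  0. -1.] F [ 0.2 -0.5 -0.6] w 0.5 g 0.0 j6 -0.25 j1 -0.1
dx dy dz [0.    0.    0.088]
turn 0.4 j6 now -14.4
[389.85 305.85]
```

View pics/w5.png

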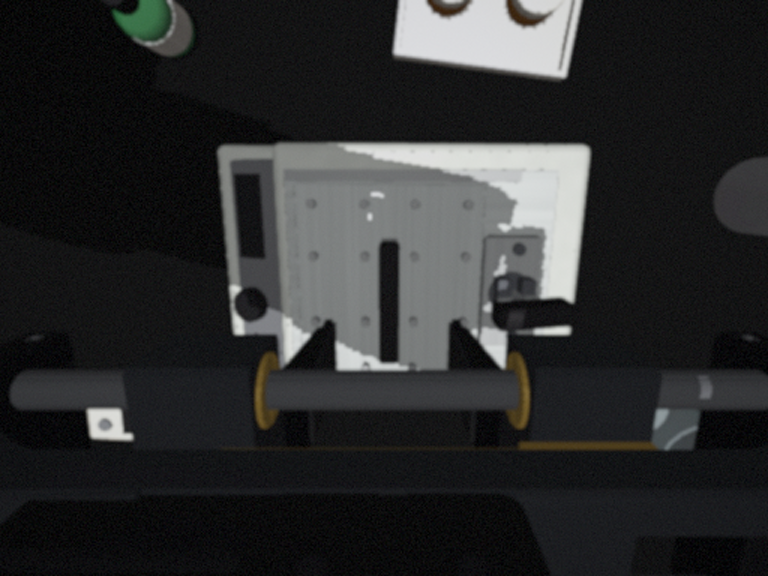

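Wrist view: the plunger's T-grip is now turned 90°, lying along x at (540,312), and raised. The carrier handle is centred at (389,301). Gripping the handle and sliding the carrier forward.

Request:
jog_arm --targets '[{"jaw": 45,"dx": 0.002,"dy": 0,"dz": 0.035,"turn": 0.4},{"jaw": 45,"dx": 0.002,"dy": 0,"dz": 0.07,"turn": 0.4},{"jaw": 45,"dx": 0.002,"dy": 0,"dz": 0.087,"turn": 0.4},{"jaw": 45,"dx": 0.002,"dy": 0,"dz": 0.087,"turn": 0.4},{"jaw": 0,"dx": 0.002,"dy": 0,"dz": 0.087,"turn": 0.4},{"jaw": 0,"dx": 0.002,"dy": 0,"dz": 0.087,"turn": 0.4},{"jaw": 0,"dx": 0.002,"dy": 0,"dz": 0.087,"turn": 0.4},{"jaw": 0,"dx": 0.002,"dy": 0,"dz": 0.087,"turn": 0.4},{"jaw": 0,"dx": 0.002,"dy": 0,"dz": 0.087,"turn": 0.4},{"jaw": 0,"dx": 0.002,"dy": 0,"dz": 0.087,"turn": 0.4}]' --force 50

```text
time: 33.15
tool_pos: [551.0, 13.9, 293.0]
ee_rot: [0.652, 0.758, 0.0, 0.0]
ft_force: [-3.9, -1.1, 7.1]
width: 0.125
grasp_force: 50.0
```

Request:
jog_arm --targets '[{"jaw": 0,"dx": 0,"dy": 0,"dz": 0,"turn": 0},{"jaw": 0,"dx": 0,"dy": 0,"dz": 0,"turn": 0},{"jaw": 0,"dx": 0,"dy": -0.002,"dz": 0,"turn": 0},{"jaw": 0,"dx": 0,"dy": -0.006,"dz": 0,"turn": 0},{"jaw": 0,"dx": 0,"dy": -0.012,"dz": 0,"turn": 0},{"jaw": 0,"dx": 0,"dy": -0.018,"dz": 0,"turn": 0},{"jaw": 0,"dx": 0,"dy": -0.018,"dz": 0,"turn": 0}]'

```text
time: 33.73
tool_pos: [533.1, 11.1, 293.0]
ee_rot: [0.652, 0.758, 0.001, 0.001]
ft_force: [-0.1, -0.6, 7.1]
width: 0.121
grasp_force: 50.0
```

Run:
```python
from h import *
st()
```

```text
t 33.73 tcp [533.1  11.1 293. ] x [-0.149  0.989 -0.001] y [0.989 0.149 0.002] z [ 0.002 -0.    -1.   ] F [-0.1 -0.6  7.1] w 0.121 g 50.0 j6 -0.25 j1 -0.1
```

Request:
jog_arm --targets '[{"jaw": 0,"dx": 0,"dy": -0.008,"dz": 0,"turn": 0},{"jaw": 0,"dx": 0,"dy": -0.018,"dz": 0,"turn": 0},{"jaw": 0,"dx": 0,"dy": -0.03,"dz": 0,"turn": 0},{"jaw": 0,"dx": 0,"dy": -0.042,"dz": 0,"turn": 0},{"jaw": 0,"dx": 0,"dy": -0.05,"dz": 0,"turn": 0},{"jaw": 0,"dx": 0,"dy": -0.05,"dz": 0,"turn": 0},{"jaw": 0,"dx": 0,"dy": -0.05,"dz": -0.01,"turn": 0},{"jaw": 0,"dx": 0,"dy": -0.05,"dz": -0.03,"turn": 0},{"jaw": 0,"dx": 0,"dy": -0.05,"dz": -0.055,"turn": 0},{"jaw": 0,"dx": 0,"dy": -0.05,"dz": -0.07,"turn": 0}]'

```text
time: 34.57
tool_pos: [483.6, 3.8, 363.5]
ee_rot: [0.652, 0.758, -0.0, -0.0]
ft_force: [1.4, 0.3, -3.2]
width: 0.124
grasp_force: 50.0
```

Request:
jog_arm --targets '[{"jaw": 0,"dx": 0,"dy": 0,"dz": 0,"turn": 0},{"jaw": 0,"dx": 0,"dy": 0,"dz": 0,"turn": 0}]'

```text
time: 34.73
tool_pos: [483.5, 3.8, 361.9]
ee_rot: [0.652, 0.758, -0.0, -0.0]
ft_force: [-1.5, 0.2, -4.3]
width: 0.126
grasp_force: 50.0
```

Run:
```python
from h import *
go(379,-328,363,0)
```

```text
t 34.73 tcp [483.5   3.8 361.9] x [-0.149  0.989  0.   ] y [ 0.989  0.149 -0.   ] z [-0.  0. -1.] F [-1.5  0.2 -4.3] w 0.126 g 50.0 j6 -0.28 j1 -0.13
dx dy dz [-0.3125 -0.1528 -0.0011]
turn 8.6 j6 now -16.0
```

Request:
jog_arm --targets '[{"jaw": 0,"dx": -0.01,"dy": -0.005,"dz": 0,"turn": 0},{"jaw": 0,"dx": -0.03,"dy": -0.015,"dz": 0,"turn": 1},{"jaw": 0,"dx": -0.06,"dy": -0.029,"dz": 0,"turn": 2},{"jaw": 0,"dx": -0.09,"dy": -0.044,"dz": 0,"turn": 3},{"jaw": 0,"dx": -0.12,"dy": -0.059,"dz": 0,"turn": 4},{"jaw": 0,"dx": -0.15,"dy": -0.073,"dz": 0,"turn": 5},{"jaw": 0,"dx": -0.18,"dy": -0.088,"dz": 0,"turn": 6},{"jaw": 0,"dx": -0.21,"dy": -0.103,"dz": 0,"turn": 7},{"jaw": 0,"dx": -0.24,"dy": -0.117,"dz": 0,"turn": 8},{"jaw": 0,"dx": -0.27,"dy": -0.132,"dz": 0,"turn": 8.6}]'

```text
time: 35.57
tool_pos: [392.4, -284.6, 360.7]
ee_rot: [0.708, 0.707, -0.0, -0.001]
ft_force: [1.0, -0.6, -3.6]
width: 0.123
grasp_force: 50.0
```

Request:
jog_arm --targets '[{"jaw": 0,"dx": -0.02,"dy": -0.012,"dz": 0,"turn": 0},{"jaw": 0,"dx": -0.035,"dy": -0.022,"dz": 0,"turn": 0},{"jaw": 0,"dx": -0.039,"dy": -0.027,"dz": 0,"turn": 0},{"jaw": 0,"dx": -0.039,"dy": -0.027,"dz": 0.02,"turn": 0},{"jaw": 0,"dx": -0.039,"dy": -0.027,"dz": 0.04,"turn": 0},{"jaw": 0,"dx": -0.039,"dy": -0.027,"dz": 0.06,"turn": 0},{"jaw": 0,"dx": -0.039,"dy": -0.027,"dz": 0.06,"turn": 0},{"jaw": 0,"dx": -0.039,"dy": -0.027,"dz": 0.06,"turn": 0}]'

```text
time: 36.23
tool_pos: [366.5, -321.6, 301.2]
ee_rot: [0.707, 0.707, 0.0, -0.002]
ft_force: [-0.8, 0.2, -2.8]
width: 0.125
grasp_force: 50.0
```

Run:
```python
from h import *
go(379,-328,220,0); C=cal('wrist'); import pickle; pickle.dump(C,open('C6.pkl','wb')); snap('wrist','w6')
```

```text
t 36.23 tcp [ 366.5 -321.6  301.2] x [0.    1.    0.003] y [ 1.    -0.    -0.002] z [-0.002  0.003 -1.   ] F [-0.8  0.2 -2.8] w 0.125 g 50.0 j6 -0.86 j1 -0.86
dx dy dz [-0.0066  0.0127  0.0811]
turn -0.0 j6 now -49.0
```

View pics/w6.png

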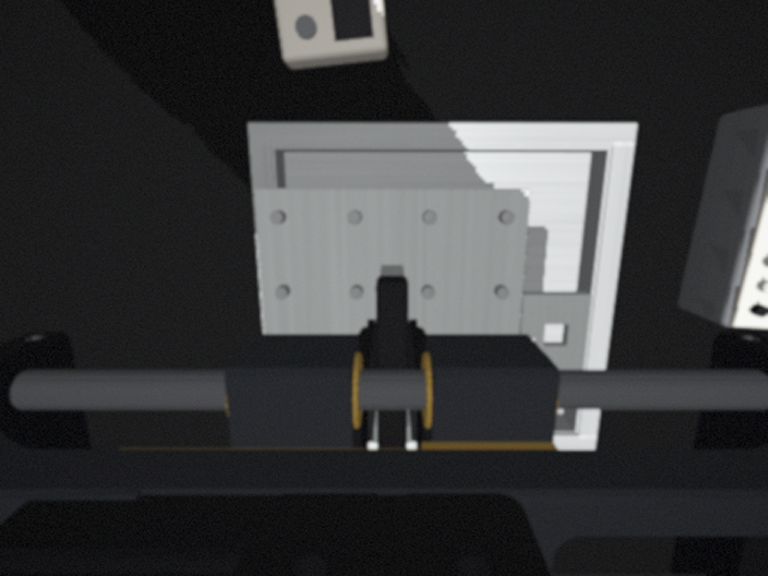

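Run:
```python
from h import *; import pickle
C=pickle.load(open('C6.pkl','rb'))
for p in[(248,124),(637,123),(597,450)]: print(ray('wrist',p[0]/1.5,p[1]/1.5,26,C))
for p in[(255,190),(521,190)]: print('plate',ray('wrist',p[0]/1.5,p[1]/1.5,301.2-216+6,C))
```

```text
[ 285.2 -219.9   26. ]
[ 506.1 -219.6   26. ]
[ 507.2 -430.    26. ]
plate [ 307.1 -255.8   91.2]
plate [ 423.7 -256.    91.2]
```

Wrist view: the carrier hangs level over the steel tray, its plate running from (255,190) to (521,190) with the tongue right of it. It needs about 14 mm more in +x before lowering.

Request:
jog_arm --targets '[{"jaw": 0,"dx": -0.001,"dy": 0.008,"dz": 0,"turn": 0},{"jaw": 0,"dx": -0.001,"dy": 0.0145,"dz": 0,"turn": 0},{"jaw": 0,"dx": -0.001,"dy": 0.0145,"dz": 0.02,"turn": 0},{"jaw": 0,"dx": -0.001,"dy": 0.0145,"dz": 0.045,"turn": 0},{"jaw": 0,"dx": -0.001,"dy": 0.0145,"dz": 0.065,"turn": 0},{"jaw": 0,"dx": -0.001,"dy": 0.0145,"dz": 0.075,"turn": 0},{"jaw": 0,"dx": -0.001,"dy": 0.0145,"dz": 0.079,"turn": 0},{"jaw": 0,"dx": -0.001,"dy": 0.0145,"dz": 0.0805,"turn": 0},{"jaw": 0,"dx": -0.001,"dy": 0.0145,"dz": 0.0805,"turn": 0},{"jaw": 0,"dx": -0.001,"dy": 0.0145,"dz": 0.0805,"turn": 0}]'

```text
time: 37.12
tool_pos: [381.5, -323.1, 222.6]
ee_rot: [0.707, 0.707, 0.0, 0.001]
ft_force: [-0.9, 0.7, -3.3]
width: 0.126
grasp_force: 50.0
```

Request:
jog_arm --targets '[{"jaw": 20,"dx": 0,"dy": 0,"dz": 0,"turn": 0},{"jaw": 45,"dx": 0,"dy": 0,"dz": 0,"turn": 0},{"jaw": 45,"dx": 0,"dy": 0,"dz": 0,"turn": 0},{"jaw": 45,"dx": 0,"dy": 0,"dz": 0,"turn": 0},{"jaw": 45,"dx": 0,"dy": 0,"dz": -0.03,"turn": 0},{"jaw": 45,"dx": 0,"dy": 0,"dz": -0.07,"turn": 0},{"jaw": 45,"dx": 0,"dy": 0,"dz": -0.11,"turn": 0},{"jaw": 45,"dx": 0,"dy": 0,"dz": -0.15,"turn": 0},{"jaw": 45,"dx": 0,"dy": 0,"dz": -0.19,"turn": 0},{"jaw": 45,"dx": 0,"dy": 0,"dz": -0.22,"turn": 0}]'

```text
time: 37.95
tool_pos: [380.8, -322.5, 445.4]
ee_rot: [0.707, 0.707, -0.0, 0.002]
ft_force: [-0.5, 0.1, -0.4]
width: 0.451
grasp_force: 0.0
```

Run:
```python
from h import *
st(); snap('top','top2')
```

```text
t 37.95 tcp [ 380.8 -322.5  445.4] x [ 0.     1.    -0.002] y [ 1.    -0.     0.002] z [ 0.002 -0.002 -1.   ] F [-0.5  0.1 -0.4] w 0.451 g 0.0 j6 -0.83 j1 -0.84
```

View pics/top2.png

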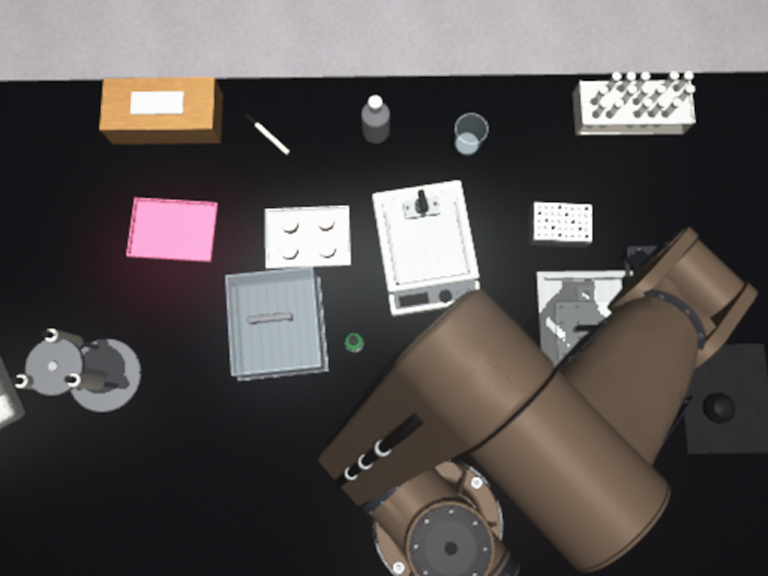

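Top view: all four pots are upright in the white tray, the shaker is empty with the plunger turned, and the carrier is in the wash tray. The hood is on the mat with its handle from (248,320) to (292,316).

Run:
```python
from h import *
im=np.load('pics/top2.npy'); 
cv2.imwrite('pics/crop2.png',cv2.resize(im[165:265,140:240],None,fx=6,fy=6,interpolation=cv2.INTER_CUBIC))
C=cal('top')
P=np.array([ray('top',a/1.5,b/1.5,148,C) for a,b in[(248,318.5),(292.5,315)]]); print(P,P.mean(0))
print(proj('top',[395.8,319.5,148],C)*1.5)
go(395,319,450,5.3)
```

```text
[[393.6 356.9 148. ]
 [399.4 272.5 148. ]] [396.5 314.7 148. ]
[267.75 317.1 ]
t 38.0 tcp [ 381.2 -322.8  449.8] x [ 0.     1.    -0.007] y [ 1.    -0.     0.007] z [ 0.007 -0.007 -1.   ] F [ 0.3 -0.1  4.2] w 0.45 g 0.0 j6 -0.83 j1 -0.83
dx dy dz [ 0.6418  0.0136 -0.0047]
turn -5.3 j6 now -47.8
```

View pics/crop2.png

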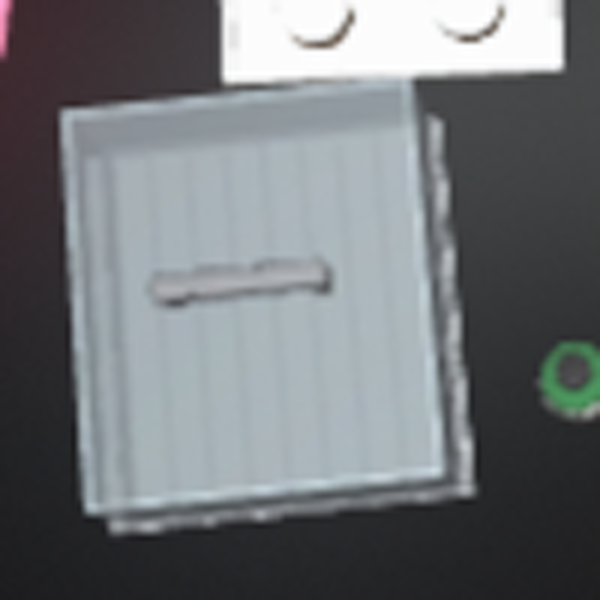

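Request:
jog_arm --targets '[{"jaw": 50,"dx": 0.035,"dy": 0.018,"dz": 0,"turn": 0},{"jaw": 50,"dx": 0.323,"dy": 0.159,"dz": 0,"turn": 0},{"jaw": 50,"dx": 0.323,"dy": 0.159,"dz": 0,"turn": 0},{"jaw": 50,"dx": 0.323,"dy": 0.159,"dz": 0,"turn": 0},{"jaw": 50,"dx": 0.323,"dy": 0.159,"dz": 0,"turn": 0},{"jaw": 50,"dx": 0.323,"dy": 0.159,"dz": 0,"turn": 0},{"jaw": 50,"dx": 0.323,"dy": 0.159,"dz": 0,"turn": 0},{"jaw": 50,"dx": 0.323,"dy": 0.159,"dz": 0,"turn": 0},{"jaw": 50,"dx": 0.323,"dy": 0.159,"dz": 0,"turn": 0},{"jaw": 50,"dx": 0.323,"dy": 0.159,"dz": 0,"turn": 0}]'

```text
time: 38.83
tool_pos: [541.7, 4.0, 441.4]
ee_rot: [0.706, 0.708, 0.0, -0.0]
ft_force: [0.0, 0.2, -0.5]
width: 0.495
grasp_force: 0.0
```

Run:
```python
from h import *
go(395.9,319.5,450,5.2)
```

```text
t 38.83 tcp [541.7   4.  441.4] x [-0.003  1.     0.001] y [1.    0.003 0.   ] z [ 0.     0.001 -1.   ] F [ 0.   0.2 -0.5] w 0.495 g 0.0 j6 -0.12 j1 -0.11
dx dy dz [ 0.316  -0.1447 -0.0085]
turn -5.0 j6 now -6.8
```

Request:
jog_arm --targets '[{"jaw": 50,"dx": 0.035,"dy": -0.016,"dz": 0,"turn": 0},{"jaw": 50,"dx": 0.316,"dy": -0.1447,"dz": -0.008,"turn": -5},{"jaw": 50,"dx": 0.316,"dy": -0.1447,"dz": -0.008,"turn": -5},{"jaw": 50,"dx": 0.316,"dy": -0.1447,"dz": -0.008,"turn": -5},{"jaw": 50,"dx": 0.316,"dy": -0.1447,"dz": -0.008,"turn": -5},{"jaw": 50,"dx": 0.316,"dy": -0.1447,"dz": -0.008,"turn": -5},{"jaw": 50,"dx": 0.316,"dy": -0.1447,"dz": -0.008,"turn": -5},{"jaw": 50,"dx": 0.316,"dy": -0.1447,"dz": -0.008,"turn": -5},{"jaw": 50,"dx": 0.316,"dy": -0.1447,"dz": -0.008,"turn": -5},{"jaw": 50,"dx": 0.316,"dy": -0.1447,"dz": -0.008,"turn": -5}]'

```text
time: 39.67
tool_pos: [394.1, 318.4, 449.7]
ee_rot: [0.674, 0.738, 0.0, -0.0]
ft_force: [-0.4, -0.8, -0.5]
width: 0.5
grasp_force: 0.0
```

Request:
jog_arm --targets '[{"jaw": 50,"dx": 0,"dy": 0,"dz": 0,"turn": 0},{"jaw": 50,"dx": 0,"dy": 0,"dz": 0,"turn": 0},{"jaw": 50,"dx": 0,"dy": 0,"dz": 0,"turn": 0},{"jaw": 50,"dx": 0,"dy": 0,"dz": 0,"turn": 0}]'

```text
time: 40.0
tool_pos: [396.4, 315.1, 449.7]
ee_rot: [0.676, 0.737, -0.0, 0.0]
ft_force: [0.0, -0.5, -0.6]
width: 0.505
grasp_force: 0.0
```

Run:
```python
from h import *
go(395.9,319.5,314,5.2); C=cal('wrist'); print(proj('wrist',[395.9,319.5,148],C)*1.5); import pickle; pickle.dump(C,open('C7.pkl','wb')); snap('wrist','w7')
```

```text
t 40.0 tcp [396.4 315.1 449.7] x [-0.085  0.996 -0.   ] y [0.996 0.085 0.   ] z [ 0. -0. -1.] F [ 0.  -0.5 -0.6] w 0.505 g 0.0 j6 0.46 j1 0.54
dx dy dz [ 4.400e-03 -1.000e-04  1.357e-01]
turn -0.3 j6 now 26.1
[390.  279.3]
```

View pics/w7.png

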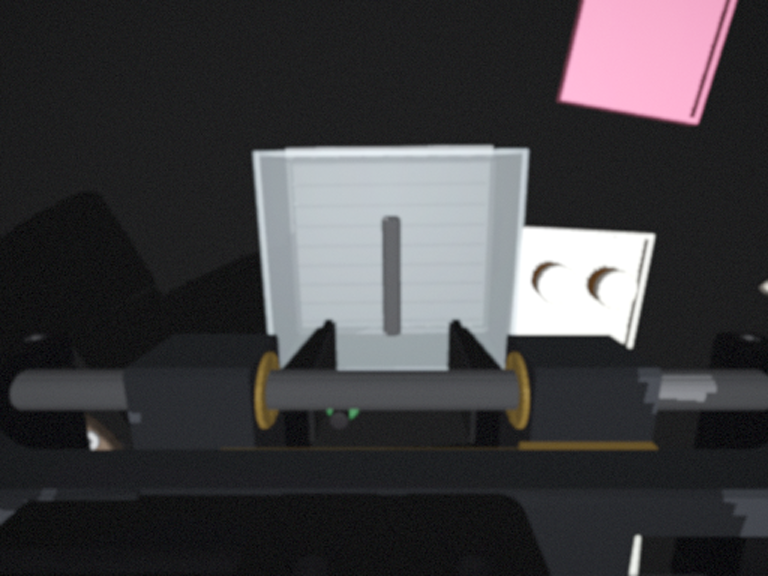

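Wrist view: the hood handle is centred at (391,275), within 3 mm of where it was released, so the hood has not moved. Regripping.

Request:
jog_arm --targets '[{"jaw": 50,"dx": 0.0044,"dy": 0,"dz": 0.035,"turn": 0},{"jaw": 50,"dx": 0.0044,"dy": 0,"dz": 0.07,"turn": 0},{"jaw": 50,"dx": 0.0044,"dy": 0,"dz": 0.105,"turn": 0},{"jaw": 50,"dx": 0.0044,"dy": 0,"dz": 0.13,"turn": 0},{"jaw": 50,"dx": 0.0044,"dy": 0,"dz": 0.1355,"turn": 0},{"jaw": 50,"dx": 0.0044,"dy": 0,"dz": 0.1355,"turn": 0},{"jaw": 0,"dx": 0.0044,"dy": 0,"dz": 0.1355,"turn": 0},{"jaw": 0,"dx": 0.0044,"dy": 0,"dz": 0.1355,"turn": 0},{"jaw": 0,"dx": 0.0044,"dy": 0,"dz": 0.1355,"turn": 0},{"jaw": 0,"dx": 0.0044,"dy": 0,"dz": 0.1355,"turn": 0}]' --force 50

```text
time: 40.88
tool_pos: [395.5, 320.5, 315.5]
ee_rot: [0.676, 0.737, 0.001, 0.0]
ft_force: [0.0, -0.4, 0.5]
width: 0.278
grasp_force: 0.0
```

Request:
jog_arm --targets '[{"jaw": 0,"dx": 0,"dy": 0,"dz": 0,"turn": 0},{"jaw": 0,"dx": 0,"dy": 0,"dz": 0,"turn": 0},{"jaw": 0,"dx": 0,"dy": 0,"dz": 0,"turn": 0},{"jaw": 0,"dx": 0,"dy": 0,"dz": 0,"turn": 0}]'

```text
time: 41.22
tool_pos: [395.4, 320.5, 314.8]
ee_rot: [0.676, 0.737, 0.0, 0.0]
ft_force: [-1.2, -1.3, 6.2]
width: 0.134
grasp_force: 50.0
```

Request:
jog_arm --targets '[{"jaw": 0,"dx": 0,"dy": 0,"dz": -0.01,"turn": 0},{"jaw": 0,"dx": 0,"dy": 0,"dz": -0.03,"turn": 0},{"jaw": 0,"dx": 0,"dy": 0,"dz": -0.055,"turn": 0},{"jaw": 0,"dx": 0,"dy": 0,"dz": -0.085,"turn": 0},{"jaw": 0,"dx": 0,"dy": 0,"dz": -0.115,"turn": 0},{"jaw": 0,"dx": 0,"dy": 0,"dz": -0.14,"turn": 0},{"jaw": 0,"dx": 0,"dy": 0,"dz": -0.165,"turn": 0},{"jaw": 0,"dx": 0,"dy": 0,"dz": -0.18,"turn": 0},{"jaw": 0,"dx": 0,"dy": 0,"dz": -0.18,"turn": 0}]'

```text
time: 41.97
tool_pos: [395.1, 320.3, 497.5]
ee_rot: [0.676, 0.737, 0.002, 0.001]
ft_force: [0.2, 0.1, -4.4]
width: 0.132
grasp_force: 50.0
```

Run:
```python
from h import *
go(575.1,14.6,490,8.3)
```

```text
t 41.97 tcp [395.1 320.3 497.5] x [-0.087  0.996  0.002] y [0.996 0.087 0.004] z [ 0.004  0.003 -1.   ] F [ 0.2  0.1 -4.4] w 0.132 g 50.0 j6 0.46 j1 0.55
dx dy dz [-0.3202  0.1528  0.0074]
turn -3.3 j6 now 26.6
```

Request:
jog_arm --targets '[{"jaw": 0,"dx": -0.01,"dy": 0.005,"dz": 0,"turn": 0},{"jaw": 0,"dx": -0.03,"dy": 0.015,"dz": 0,"turn": 0},{"jaw": 0,"dx": -0.06,"dy": 0.029,"dz": 0,"turn": 0},{"jaw": 0,"dx": -0.09,"dy": 0.043,"dz": 0,"turn": -0.5},{"jaw": 0,"dx": -0.12,"dy": 0.057,"dz": 0,"turn": -1},{"jaw": 0,"dx": -0.15,"dy": 0.072,"dz": 0,"turn": -1.5},{"jaw": 0,"dx": -0.18,"dy": 0.086,"dz": 0,"turn": -2},{"jaw": 0,"dx": -0.21,"dy": 0.1,"dz": 0,"turn": -2.5},{"jaw": 0,"dx": -0.24,"dy": 0.115,"dz": 0,"turn": -3},{"jaw": 0,"dx": -0.27,"dy": 0.129,"dz": 0,"turn": -3.3}]'

```text
time: 42.8
tool_pos: [548.0, 60.4, 492.4]
ee_rot: [0.654, 0.756, -0.001, -0.001]
ft_force: [1.2, 0.9, -4.1]
width: 0.135
grasp_force: 50.0
```

Request:
jog_arm --targets '[{"jaw": 0,"dx": -0.02,"dy": 0.01,"dz": 0,"turn": 0},{"jaw": 0,"dx": -0.038,"dy": 0.018,"dz": 0,"turn": 0},{"jaw": 0,"dx": -0.049,"dy": 0.023,"dz": 0,"turn": 0},{"jaw": 0,"dx": -0.049,"dy": 0.023,"dz": 0,"turn": 0},{"jaw": 0,"dx": -0.049,"dy": 0.023,"dz": 0,"turn": 0},{"jaw": 0,"dx": -0.049,"dy": 0.023,"dz": 0,"turn": 0},{"jaw": 0,"dx": -0.049,"dy": 0.023,"dz": 0,"turn": 0}]'

```text
time: 43.38
tool_pos: [576.7, 18.3, 494.1]
ee_rot: [0.654, 0.757, -0.0, -0.0]
ft_force: [0.7, 0.6, -3.7]
width: 0.134
grasp_force: 50.0
```

Run:
```python
from h import *
go(575.1,15.2,400,8.4)
```

```text
t 43.38 tcp [576.7  18.3 494.1] x [-0.145  0.989  0.   ] y [ 0.989  0.145 -0.   ] z [-0.  0. -1.] F [ 0.7  0.6 -3.7] w 0.134 g 50.0 j6 -0.23 j1 -0.08
dx dy dz [-0.0029 -0.002   0.0941]
turn -0.1 j6 now -13.1
```

Request:
jog_arm --targets '[{"jaw": 0,"dx": -0.003,"dy": -0.002,"dz": 0.01,"turn": 0},{"jaw": 0,"dx": -0.003,"dy": -0.002,"dz": 0.03,"turn": 0},{"jaw": 0,"dx": -0.003,"dy": -0.002,"dz": 0.055,"turn": 0},{"jaw": 0,"dx": -0.003,"dy": -0.002,"dz": 0.075,"turn": 0},{"jaw": 0,"dx": -0.003,"dy": -0.002,"dz": 0.09,"turn": 0},{"jaw": 0,"dx": -0.003,"dy": -0.002,"dz": 0.094,"turn": 0},{"jaw": 0,"dx": -0.003,"dy": -0.002,"dz": 0.094,"turn": 0},{"jaw": 0,"dx": -0.003,"dy": -0.002,"dz": 0.094,"turn": 0}]'

```text
time: 44.05
tool_pos: [575.6, 14.4, 400.7]
ee_rot: [0.654, 0.756, 0.0, 0.0]
ft_force: [0.4, 0.5, -3.1]
width: 0.136
grasp_force: 50.0
```

Run:
```python
from h import *
go(575.1,15.2,377,8.4)
```

```text
t 44.05 tcp [575.6  14.4 400.7] x [-0.144  0.99  -0.   ] y [0.99  0.144 0.001] z [ 0.001  0.    -1.   ] F [ 0.4  0.5 -3.1] w 0.136 g 50.0 j6 -0.23 j1 -0.09
dx dy dz [ 0.0008 -0.0004  0.0237]
turn -0.1 j6 now -13.4
```

Request:
jog_arm --targets '[{"jaw": 0,"dx": 0.0007,"dy": -0.0004,"dz": 0.006,"turn": 0},{"jaw": 0,"dx": 0.0007,"dy": -0.0004,"dz": 0.012,"turn": 0},{"jaw": 0,"dx": 0.0007,"dy": -0.0004,"dz": 0.018,"turn": 0},{"jaw": 0,"dx": 0.0007,"dy": -0.0004,"dz": 0.022,"turn": 0},{"jaw": 0,"dx": 0.0007,"dy": -0.0004,"dz": 0.0237,"turn": 0},{"jaw": 0,"dx": 0.0007,"dy": -0.0004,"dz": 0.0237,"turn": 0},{"jaw": 0,"dx": 0.0007,"dy": -0.0004,"dz": 0.0237,"turn": 0}]'

```text
time: 44.63
tool_pos: [574.9, 14.9, 376.8]
ee_rot: [0.654, 0.756, -0.0, -0.0]
ft_force: [-4.6, -0.4, 3.8]
width: 0.132
grasp_force: 50.0
```

Run:
```python
from h import *
st()
```

```text
t 44.63 tcp [574.9  14.9 376.8] x [-0.144  0.99   0.   ] y [ 0.99   0.144 -0.   ] z [-0.  0. -1.] F [-4.6 -0.4  3.8] w 0.132 g 50.0 j6 -0.23 j1 -0.09
```

Request:
jog_arm --targets '[{"jaw": 20,"dx": 0,"dy": 0,"dz": 0,"turn": 0},{"jaw": 50,"dx": 0,"dy": 0,"dz": 0,"turn": 0},{"jaw": 50,"dx": 0,"dy": 0,"dz": 0,"turn": 0},{"jaw": 50,"dx": 0,"dy": 0,"dz": 0,"turn": 0},{"jaw": 50,"dx": 0,"dy": 0,"dz": -0.03,"turn": 0},{"jaw": 50,"dx": 0,"dy": 0,"dz": -0.07,"turn": 0},{"jaw": 50,"dx": 0,"dy": 0,"dz": -0.1,"turn": 0},{"jaw": 50,"dx": 0,"dy": 0,"dz": -0.13,"turn": 0}]'

```text
time: 45.3
tool_pos: [574.9, 14.9, 508.5]
ee_rot: [0.654, 0.756, 0.0, 0.0]
ft_force: [0.5, -1.1, 0.0]
width: 0.498
grasp_force: 0.0
```

Request:
jog_arm --targets '[{"jaw": 50,"dx": 0.04,"dy": -0.015,"dz": 0,"turn": 0},{"jaw": 50,"dx": 0.3,"dy": -0.15,"dz": 0,"turn": 0},{"jaw": 50,"dx": 0.3,"dy": -0.15,"dz": 0,"turn": 0},{"jaw": 50,"dx": 0.3,"dy": -0.15,"dz": 0,"turn": 0},{"jaw": 50,"dx": 0.3,"dy": -0.15,"dz": 0,"turn": 0},{"jaw": 50,"dx": 0.3,"dy": -0.15,"dz": 0,"turn": 0},{"jaw": 50,"dx": 0.3,"dy": -0.15,"dz": 0,"turn": 0},{"jaw": 50,"dx": 0.3,"dy": -0.15,"dz": 0,"turn": 0},{"jaw": 50,"dx": 0.3,"dy": -0.15,"dz": 0,"turn": 0},{"jaw": 50,"dx": 0.3,"dy": -0.15,"dz": 0,"turn": 0}]'

```text
time: 46.13
tool_pos: [382.2, 291.7, 506.8]
ee_rot: [0.653, 0.758, 0.0, 0.0]
ft_force: [-0.2, -0.3, 0.0]
width: 0.501
grasp_force: 0.0
```

Run:
```python
from h import *
st(); snap('side','s9'); snap('top','t9')
a=np.load('pics/s9.npy'); b=np.load('pics/t9.npy'); s0=np.load('pics/side0.npy')
def r(i,x0,y0,x1,y1,f): return cv2.resize(i[y0:y1,x0:x1],None,fx=f,fy=f,interpolation=cv2.INTER_CUBIC)
L=np.vstack([r(a,225,165,355,285,2.5),r(s0,225,165,355,285,2.5)][:2])[:600]
Rr=np.vstack([r(b,165,100,335,220,2.5),r(a,170,300,340,384,2.5)])[:600]
h=min(len(L),len(Rr)); im=np.hstack([L[:h],Rr[:h]]); cv2.imwrite('pics/final.png',im[:600,:800]); print(im.shape)
```

```text
t 46.13 tcp [382.2 291.7 506.8] x [-0.148  0.989  0.   ] y [0.989 0.148 0.001] z [ 0.001  0.    -1.   ] F [-0.2 -0.3  0. ] w 0.501 g 0.0 j6 0.37 j1 0.51
(510, 750, 3)
```

View pics/final.png

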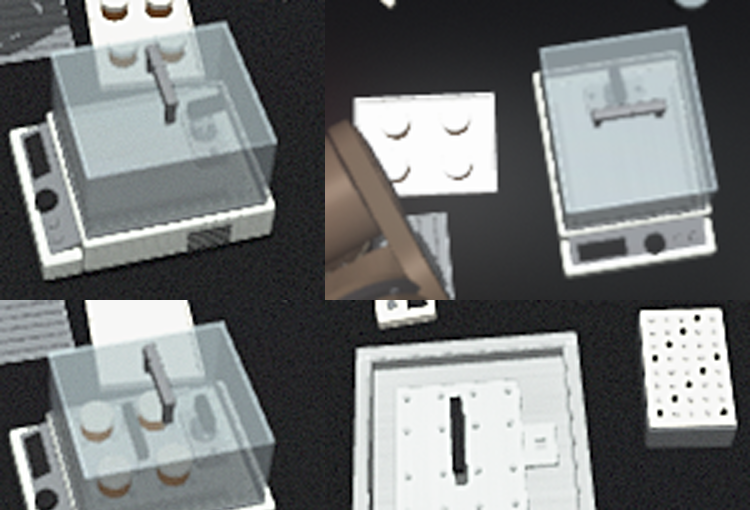

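The final view shows the hood seated just as it was at the start (upper left now, lower left at the start). The plunger is turned along x, the four pots are upright in the white tray, and the carrier lies flat in the wash tray. The timer and tip box look untouched, so I'm handing in.

```bash
python3 -c "
from station import arm
print(arm.job_done())"
```

```text
the job is handed in; nothing more can be done
None
```

The job is handed in at about 46 s: hood back home on the shaker, four pots upright in the white tray, plunger latched up, carrier flat in the wash tray, and no bystanders pushed, as far as the pictures show (the hand-in returned no verdict).

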